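# Put stained slides to dry and tally them on the stroke counter

### The job

Put the stained slides to dry: lean every slide carrier on the bench against the drying stand, on a short end in the tray with its top resting on the bar, side by side without overlapping. Hang the empty staining basket by its hook on the drip rail, and pump the counter's lever one full stroke for every slide put to dry (two in each carrier), so that the counter, now at zero, shows exactly that number. Leave everything else where it is.

Things in the scene. Friction and masses are not known exactly. Their poses are not given: they have to be found in the camera images.
- carrier1: Slide carrier, green frame, holding two stained glass slides fixed side by side: a rigid slab 110 x 60 x 12 mm (its own x, y, z axes), 0.06 to 0.12 kg, origin at the centre of the slab. It starts lying flat on the bench.
- carrier2: Slide carrier, orange frame, holding two stained glass slides fixed side by side: a rigid slab 110 x 60 x 12 mm (its own x, y, z axes), 0.06 to 0.12 kg, origin at the centre of the slab. It starts lying flat on the bench. May be absent.
- carrier3: Slide carrier, blue frame, holding two stained glass slides fixed side by side: a rigid slab 110 x 60 x 12 mm (its own x, y, z axes), 0.06 to 0.12 kg, origin at the centre of the slab. It starts lying flat on the bench. May be absent.
- carrier4: Slide carrier, yellow frame, holding two stained glass slides fixed side by side: a rigid slab 110 x 60 x 12 mm (its own x, y, z axes), 0.06 to 0.12 kg, origin at the centre of the slab. It starts lying flat on the bench. May be absent.
- stand: Fixed steel drying stand: flat drip tray 440 mm long (its y), 106 mm deep (its x; +x is the side away from the robot). Origin on the bench under its middle. Tray floor 4 mm above the bench. A front lip (inner face at x = -45 mm, top at 16 mm) stops a carrier's foot. Posts only at the two ends. A carrier with its foot at the lip rests on the bar 38 degrees from level, its centre at x = 2 mm, z = 43 mm.
- lean_bar (a point): Middle of the stand's round lean bar, on its centre line: 12 mm thick, as long as the tray and parallel to it, at x = +34 mm, z = 52 mm in the stand's frame. Carriers lean on it from the -x side; the further in the foot, the steeper they stand.
- basket: Empty steel staining basket, 0.12 to 0.25 kg, origin under the middle of its floor, upright at the start. Basin 70 (x) x 60 (y) x 36 mm tall. A flat stem 30 mm wide (y) rises at x = -19 mm to a level crown; a free leg comes down from the crown at x = +19 mm, ending 88 mm above the origin: a hook, 34 mm clear between stem and leg, that takes a bar along y from the +x side.
- basket_hook (a point): Underside of the basket's crown, midway between stem and leg, 112 mm above the basket's origin: it rests on top of the bar when the basket hangs.
- basket_tab (a point): Middle of the basket's black grip tab, 133 mm above its origin: 10 mm thick (basket x), 36 mm wide (y), 34 mm tall, standing on the crown.
- drip_rail: Fixed drip rail: a round steel bar 12 mm thick along its y, centre 166 mm above the bench, 200 mm between its two posts, over a drip pan 70 mm deep and 14 mm tall. Origin on the bench under the middle of the bar; the robot is on its -x side.
- rail_mid (a point): Middle of the bar of the drip rail, on the bar's centre line.
- counter: Fixed stroke counter: base plate 150 x 140 mm, round housing 132 mm across and 70 mm tall with a window on top; origin on the bench under the axis.
- counter_axis (a point): Point on the upright axis of the counter (of both lever and ratchet wheel), at the top of the housing.
- lever_grip (a point): On the axis of the lever's upright black handle, 92 mm above the bench: a round grip 25 mm thick, from 40 to 115 mm above the bench, 125 mm from the counter axis. It moves with the lever.
- pump_lever (a joint): Angle of the counter's lever, rad: 0 at its rest stop, 0.716 (41 degrees) at its far stop, growing anticlockwise seen from above. A spring brings it back to 0 when let go (1.5 to 4 N at the handle).
- count_wheel (a joint): Angle of the ratchet wheel with the red pointer seen in the window, rad: pi/6 a count (12 teeth), growing anticlockwise seen from above; 0 at the start (pointer at the red mark, black marks each count). A stroke past 0.6 rad and back to its stop adds one count; it cannot turn back. It runs up to 0.15 rad ahead until the lever is back.
- slide_box: blue slide box, 80 x 56 x 34 mm, origin under its middle. Bystander.
- timer: white square timer, 62 x 62 x 20 mm, origin under its middle. Bystander.
- stain_bottle: amber bottle, 54 across x 125 mm, origin under its middle. Bystander.
- rinse_jar: clear jar with white lid, 64 across x 85 mm, origin under its middle. Bystander.
- specimen_cup: white cup, 60 across x 65 mm, origin under its middle. Bystander.
- reagent_box: light blue carton, 75 x 55 x 50 mm, origin under its middle. Bystander.

How it is judged:
By the outcome, as a careful person would: the job done as asked, in the order asked, and still so for the second after the job is handed in, with the robot touching nothing.
Of carrier2, carrier3, carrier4 only 2 to 3 are there at a start; the rules pass over those that are not, and their reading is None.
At some moment in a run one of carrier1, carrier2, carrier3, carrier4 may be knocked a few centimetres aside while the robot is not near it.
Once in a run the grip may slacken for a moment while it holds something.
It also fails if it takes over 210 s, if anything falls off the work surface, if the arm or the gripper's body presses on something with over 40 N, if the wrist force passes 120 N, or if a joint passes its speed limit or range.

### The arm

A 7-joint arm with a two-finger parallel gripper is mounted at the origin on the work surface. World frame = base frame: x ahead of the robot, y to its left, z up, the work surface at z = 0. Lengths are in mm, angles in rad, forces in N, time in s.
With the tool pointing down it reaches from about 400 to 875 mm from the base axis. Payload 4.4 kg.
Tool frame: the origin (TCP) lies at the very end of the fingers, on their centre line; the grasp point (between the pads) lies 19 mm behind it; z points along the fingers, y is the direction in which the jaws open and shut (so a half turn about z gives the same grasp; the last joint's range is limited). The gripper opens to 85 mm and grips with 20 to 120 N. Pads are 22 mm wide; open, the fingers measure 114 mm over their backs; the gripper's body (76 mm by 85 mm) begins 54 mm behind the grasp point. The pads swing forward as they close: fully open they stand 13 mm farther back than shut.
Start: joints at [1.235, 0.628, 0.038, 1.517, -0.027, 0.996, -0.02], TCP at [173.278, -626.492, 231.313] pointing down, gripper open.
Joint ranges: [-3.06, 3.06], [-0.37, 2.12], [-1.25, 1.32], [0.18, 2.47], [-1.1, 4.24], [0.23, 1.98], [-2.94, 2.94]. Speed limits (rad/s): [2.57, 2.57, 3.14, 3.14, 3.14, 3.14, 3.14].

### API

Orientations are given as [roll, pitch, yaw] about the fixed x, y, z axes, in that order (R = Rz(yaw) Ry(pitch) Rx(roll)).
In Python, from cell import ctrl gives the robot as it stands.
- The arm moves only by the shell command python3 -m crank 'ROWS' [OPENING]. ROWS is JSON, a list that holds one entry, the list of rows, each a list of 6 numbers: the shift along the tool's x, y, z in units of 30 mm (1.0 is 30 mm), then the turn, a rotation vector about the tool's x, y, z in units of 6 degrees (1.0 is 6 degrees). In form: [[[tx, ty, tz, rx, ry, rz], ...]]. A call has 1 to 12 rows; each row shifts and turns the pose as measured when the row begins, along the tool's axes as they then stand; what a row does not reach is not made up. A row lasts 1/12 s, in which the tool goes at most 41.7 mm and 7.16 degrees, less where a joint would pass 70% of its speed; a pose out of reach is approached as far as the arm can. A call is refused whole if a number of a shift passes 1 or a number of a turn 1, either way. A call with a gripper value outside its range is refused whole. OPENING is the gripper command: -1 is fully open, 1 is shut, values between are in proportion, set as the call begins (- or left out, the last holds). The fingers move at their own pace and stop on an object; the grip force is fixed at half the most. Time passes only in rows, so rows that do not move let the fingers close. It gives the time, the measured TCP pose, the force and the opening at its end, in the units of the state.
- ctrl.read_state(): the state, without advancing time (a new reading comes with each control period).
- ctrl.get_image(name): name is "scene" or "top"; returns a dict with "color" (384x512x3 uint8, red, green, blue), "depth" (384x512 float32, mm along the optical axis (not along the pixel's ray), 0 where there is no reading), "camera_matrix" (3x3 intrinsics, pixels), "k1" (the pictures are not rectified: a ray, as slopes to the right and down, at radius r is drawn at 1 + k1 r^2 times it, then the intrinsics apply), "R" (3x3) and "t" (3): a world point X has camera coordinates R X + t. Camera axes: x right, y down, z forward; pixel columns grow to the right and rows downward; lengths in mm; the calibration is good to about 2 mm. A picture is of the moment at which its call begins.
- ctrl.finish_job(): hands the job in, once; it reports no verdict.
Trained networks look in a picture, given as the dict that the camera call returned (one of the last four; its "shot" number tells which), for a name from the list of things; names that differ only in an ending like _2 or _b are one class to them, and where a whole thing is asked for, a point or a joint stands for the part that bears it (a point fixed in the world has none). Each returns a list of dicts, best first, with "conf" (0 to 1); they miss things now and then, are a little off and sometimes report something else, mostly with a low value. They report only what shows in the picture. A call takes as long as a camera call.
- ctrl.search_frame(query, picture): "extent" ([centre column, centre row, width, height] in pixels, round what is visible of it).
The state is a dict: "clock": time; "qpos": joint angles; "qd": joint speeds; "tau": joint torques, N m; "eef_pos": TCP position; "tool_rot": TCP orientation; "force": force on the tool from outside, world axes, zero at the start; "torque": the same for the moment, N m; "width": finger opening in mm.
Only numpy, scipy, OpenCV 4.12 (cv2) and the standard library are available. Lean on these libraries where they do the work, as an engineer would, in place of code of your own. Each camera call takes 0.05 s, during which the arm holds its last target. There are 200 camera calls.

## Working session

There is one attempt and no reset: what is moved stays moved. The work goes in short steps, Python scripts to look and compute and a shell command to move; the robot and the scene stay as the last step left them, time stands still between calls to the robot, and variables do not carry over. Pictures are saved under pics/ and viewed, about 12 in all and at most 16, crops included, and the job is handed in when it is done.

```bash
ls; mkdir -p pics; cat > h.py <<'E'
import numpy as np, cv2
from cell import ctrl
from scipy.spatial.transform import Rotation as Ro
def shot(n): return ctrl.get_image(n)
def save(p,name,crop=None,s=1):
    im=p["color"][:,:,::-1]
    if crop: x0,y0,x1,y1=crop; im=im[y0:y1,x0:x1]
    cv2.imwrite("pics/"+name,cv2.resize(im,None,fx=s,fy=s,interpolation=cv2.INTER_CUBIC))
def ray(p,uv):
    K=np.array(p["camera_matrix"]);uv=np.array(uv,float).reshape(-1,2)
    n=cv2.undistortPoints(uv.reshape(-1,1,2),K,np.array([p["k1"],0,0,0,0.])).reshape(-1,2)
    return np.c_[n,np.ones(len(n))]
def world(p,uv,depth):
    c=ray(p,uv)*np.array(depth,float).reshape(-1,1)
    return (c-np.array(p["t"]))@np.array(p["R"])
def at_z(p,uv,z):
    d=ray(p,uv)@np.array(p["R"]); C=-np.array(p["R"]).T@np.array(p["t"])
    return C+d*((z-C[2])/d[:,2])[:,None]
def proj(p,X):
    c=np.array(X,float).reshape(-1,3)
    return cv2.projectPoints(c,cv2.Rodrigues(np.array(p["R"]))[0],np.array(p["t"],float),np.array(p["camera_matrix"]),np.array([p["k1"],0,0,0,0.]))[0].reshape(-1,2)
def cloud(p):
    d=p["depth"];v,u=np.nonzero(d>0)
    P=world(p,np.c_[u,v],d[v,u]); W=np.full(d.shape+(3,),np.nan);W[v,u]=P;return W
E
python3 - <<'E'
from h import *
for n in("scene","top"):
    p=shot(n);save(p,n+"0.png",s=1.5);print(n,-p["R"].T@p["t"],p["R"][2])
    for q in "carrier1 carrier2 carrier3 carrier4 stand basket basket_tab drip_rail counter lever_grip slide_box timer stain_bottle rinse_jar specimen_cup reagent_box".split():
        r=ctrl.search_frame(q,p)[:2]; print(q,[(round(a["conf"],2),np.round(a["extent"]).astype(int).tolist()) for a in r])
    np.save(n+"0.npy",p,allow_pickle=True)
print(ctrl.read_state())
E
```

```text
pics
scene [1742.58646375  198.64024645 1473.56998874] [-0.6534343  -0.0709923  -0.75364694]
carrier1 [(0.89, [270, 191, 19, 22]), (0.69, [191, 181, 18, 26])]
carrier2 [(0.89, [270, 191, 19, 22]), (0.69, [191, 181, 18, 26])]
carrier3 [(0.89, [270, 191, 19, 22]), (0.69, [191, 181, 18, 26])]
carrier4 [(0.89, [270, 191, 19, 22]), (0.69, [191, 181, 18, 26])]
stand [(0.58, [227, 229, 127, 28])]
basket [(0.97, [156, 164, 22, 35])]
basket_tab [(0.66, [155, 165, 24, 34])]
drip_rail [(0.88, [126, 190, 64, 51])]
counter [(0.56, [339, 218, 43, 63]), (0.36, [176, 245, 17, 27])]
lever_grip [(0.49, [125, 189, 64, 47])]
slide_box [(0.63, [247, 186, 21, 18])]
timer [(0.63, [321, 171, 20, 15])]
stain_bottle [(0.65, [213, 245, 16, 32])]
rinse_jar [(0.97, [178, 244, 18, 22])]
specimen_cup [(0.67, [286, 254, 13, 22]), (0.22, [272, 191, 20, 18])]
reagent_box [(0.56, [367, 188, 21, 22])]
top [ 398.83464093   57.77148493 1546.24019807] [ 0.11403989  0.01458058 -0.99336917]
carrier1 [(0.94, [301, 231, 25, 41]), (0.86, [337, 236, 13, 28])]
carrier2 [(0.94, [301, 231, 25, 41]), (0.86, [337, 236, 13, 28])]
car
[... 808 characters left out ...]
134, 45])]
{'clock': 1.7, 'qpos': array([ 1.23524152,  0.62838254,  0.03847024,  1.51740147, -0.02699006,
        0.99629487, -0.01995733]), 'qd': array([-2.51050927e-05,  1.76270211e-03, -3.17572617e-06,  7.52642875e-04,
       -1.04513600e-03, -5.01802396e-04,  9.78790485e-04]), 'tau': array([-3.01113801e-05, -5.63251090e+01,  1.22542586e+00, -1.93777853e+01,
        1.09069489e-02,  1.52976543e-03, -1.42481287e-05]), 'eef_pos': array([ 173.26641854, -626.49799532,  231.32373278]), 'tool_rot': array([ 3.14156236e+00, -4.68534165e-05,  2.69801907e-01]), 'force': array([-0.37972216, -0.70870662,  1.06600967]), 'torque': array([0.01227712, 0.01892209, 0.03990619]), 'width': 85.83631173460441}
```

View pictures.

```bash
python3 - <<'E'
from h import *
p=np.load("top0.npy",allow_pickle=True).item();save(p,"topc.png",(100,110,460,300),2.2)
p=np.load("scene0.npy",allow_pickle=True).item();save(p,"scenec.png",(80,130,400,280),2.5)
E
```

```text
(no output)
```

View pics/topc.png

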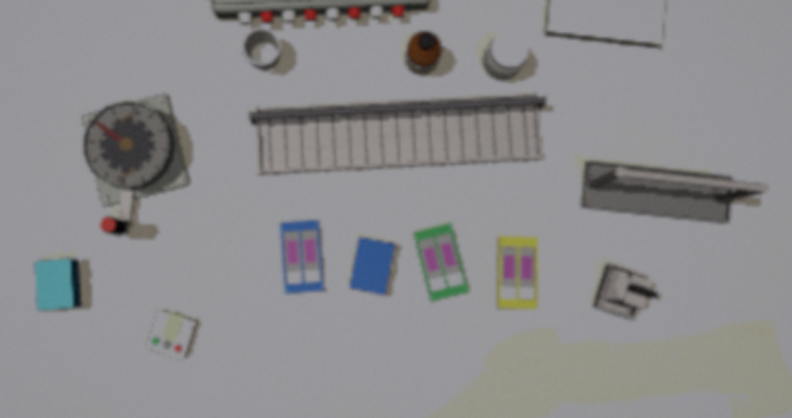

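View pics/scenec.png

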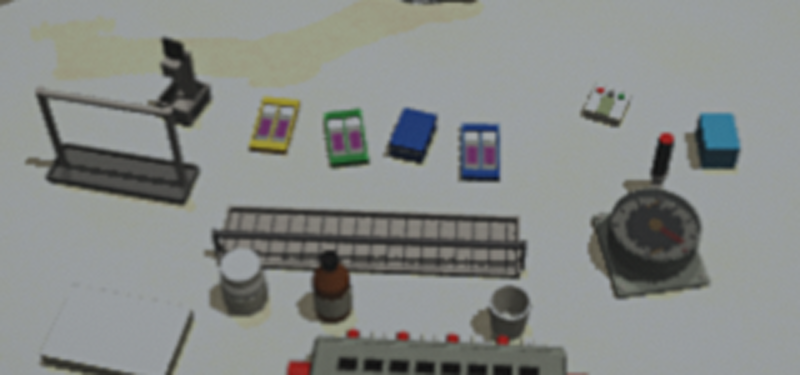

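```bash
cat >> h.py <<'E'
HUE={"blue":(105,125),"green":(50,80),"yellow":(22,35)}
def carriers(p,z=12,roi=(150,190,400,290)):
    hsv=cv2.cvtColor(p["color"],cv2.COLOR_RGB2HSV);o={}
    for k,(a,b) in HUE.items():
        m=((hsv[...,0]>=a)&(hsv[...,0]<=b)&(hsv[...,1]>90)&(hsv[...,2]>70)).astype(np.uint8)
        n,l,s,c=cv2.connectedComponentsWithStats(cv2.morphologyEx(m,cv2.MORPH_CLOSE,np.ones((5,5))))
        for i in range(1,n):
            if s[i,4]<150 or not(roi[0]<c[i][0]<roi[2] and roi[1]<c[i][1]<roi[3]): continue
            cs=max(cv2.findContours((l==i).astype(np.uint8),0,cv2.CHAIN_APPROX_NONE)[0],key=len)
            W=at_z(p,cs.reshape(-1,2),z)[:,:2].astype(np.float32)
            (cx,cy),(w,h),a2=cv2.minAreaRect(W)
            an=a2 if w>h else a2+90
            o.setdefault(k,[]).append((round(cx,1),round(cy,1),round(max(w,h)),round(min(w,h)),round((an+90)%180-90,1),c[i].round().tolist()))
    return o
E
python3 - <<'E'
from h import *
p=np.load("top0.npy",allow_pickle=True).item()
for k,v in carriers(p).items(): print(k,v)
W=cloud(p)
def f(x,y): return (100+x/2.2,110+y/2.2)
def pt(n,x,y,z): print(n,at_z(p,f(x,y),z).round(1)[0])
pt("barL",250,117,52);pt("barR",547,102,52)
pt("lipL",261,174,16);pt("lipR",543,158,16)
pt("trayBL?",257,108,4)
# depth fits
def blob(n,u0,v0,u1,v1,z0,z1):
    w=W[v0:v1,u0:u1].reshape(-1,3);w=w[(w[:,2]>z0)&(w[:,2]<z1)]
    print(n,len(w),w.mean(0).round(1),w.min(0).round(1),w.max(0).round(1))
    r=cv2.minAreaRect(w[:,:2].astype(np.float32));print("   ",np.round(r[0],1),np.round(r[1],1),round(r[2],1));return w
blob("standbar",205,145,355,200,35,75)
blob("stand",205,145,355,200,8,75)
w=blob("rail",360,175,455,215,150,185)
q=np.polyfit(w[:,1],w[:,0],1);print("rail x=a*y+b",q)
blob("pan",360,175,455,215,5,25)
blob("basket",365,225,405,260,15,200)
blob("basket top",365,225,405,260,105,200)
blob("tab",365,225,405,260,125,200)
blob("basin",365,225,405,260,25,60)
blob("counter top",135,150,190,205,55,85)
blob("base",135,150,190,205,3,25)
blob("lever",140,195,165,225,80,130)
for n,(a,b,c,d) in dict(timer=(165,245,195,278),sbox=(255,215,285,250),reag=(112,222,142,255)).items(): blob(n,a,b,c,d,9,70)
for n,(a,b,c,d) in dict(bottle=(280,120,305,150),jar=(315,120,345,150),cup=(205,118,232,146)).items(): blob(n,a,b,c,d,20,150)
E
```

```text
blue [(439.7, 32.5, 77, 54, -10.3, [269.0, 230.0])]
barL [659.6 220.5  52. ]
barR [ 689.7 -230.5   52. ]
lipL [576.8 204.8  16. ]
lipR [ 608.7 -230.7   16. ]
trayBL? [682.5 215.1   4. ]
standbar 492 [676.8  -3.3  57.2] [ 656.2 -228.9   36.2] [697.8 222.6  67.9]
    [677.2  -2.8] [ 13.4 452.6] 4.0
stand 1490 [651.   -6.9  26.8] [ 544.  -256.6    8. ] [737.3 252.6  67.9]
    [640.7  -2.2] [187.4 507.6] 0.9
rail 290 [ 560.5 -404.6  171. ] [ 545.5 -513.   153. ] [ 576.  -297.6  178.7]
    [ 560.9 -405.5] [216.3  12.7] 84.7
rail x=a*y+b [9.17077950e-02 5.97640311e+02]
pan 971 [ 562.3 -413.5    9.2] [ 500.5 -600.8    5. ] [ 639.7 -276.4   24.8]
    [ 570.  -438.5] [134.2 326.5] 0.9
basket 303 [ 404.8 -338.3   82.6] [ 364.7 -385.4   15.2] [ 446.7 -305.   155.7]
    [ 406.1 -344.2] [65.  71.2] 72.0
basket top 153 [ 405.7 -342.1  126.5] [ 382.3 -362.5  107.9] [ 428.8 -323.   155.7]
    [ 405.9 -343.6] [36.1 41.2] 71.6
tab 54 [ 406.5 -341.2  146.1] [ 397.9 -361.9  126.1] [ 415.9 -325.7  155.7]
    [ 406.3 -343.8] [36.   9.9] 73.0
basin 105 [ 405.8 -335.9   35.4] [ 364.7 -385.4   25. ] [ 446.7 
[... 308 characters left out ...]
02.5  82.8] [499.  424.7 123.7]
    [487.7 413.4] [21.5 22.1] 6.2
timer 359 [330.1 335.7  20.6] [292.5 300.4   9.1] [385.4 373.3  31.1]
    [341.2 334.7] [65.8 85.5] 74.8
sbox 413 [438.4  32.3  34.2] [397.6  -1.   20.3] [480.3  64.7  44.2]
    [438.4  31.2] [58.2 80.4] 79.7
reag 449 [401.6 505.9  47. ] [361.6 477.6   9.4] [441.9 561.2  58. ]
    [400.4 517.8] [77.  76.4] 10.4
bottle 256 [757.  -39.2  86.3] [738.9 -65.6  20.8] [790.6 -14.6 132. ]
    [764.2 -40. ] [51.4 50.8] 4.2
jar 350 [ 757.8 -164.8   73.7] [ 731.4 -197.3   22. ] [ 792.2 -136.4   95.6]
    [ 761.7 -166.6] [59.8 59.7] 16.6
cup 204 [780.2 207.9  49.5] [738.8 166.4  20.2] [822.8 251.3  78.8]
    [779.9 211.1] [85.1 81.1] 86.7
```

```bash
cat >> h.py <<'E'
def carriers(p,boxes,z=12):
    # boxes: name->(u0,v0,u1,v1); thing = pixels differing from bench colour
    c=cv2.cvtColor(p["color"],cv2.COLOR_RGB2LAB).astype(float);o={}
    for k,(a,b,u,v) in boxes.items():
        r=c[b:v,a:u]; bg=np.median(np.r_[r[:2].reshape(-1,3),r[-2:].reshape(-1,3)],0)
        m=(np.linalg.norm((r-bg)[...,1:],axis=-1)>14).astype(np.uint8)
        m=cv2.morphologyEx(m,cv2.MORPH_CLOSE,np.ones((7,7)))
        n,l,s,_=cv2.connectedComponentsWithStats(m);i=1+np.argmax(s[1:,4])
        cs=max(cv2.findContours((l==i).astype(np.uint8),0,cv2.CHAIN_APPROX_NONE)[0],key=len).reshape(-1,2)+[a,b]
        W=at_z(p,cs,z)[:,:2].astype(np.float32)
        (cx,cy),(w,h),a2=cv2.minAreaRect(W);an=a2 if w>h else a2+90
        o[k]=(round(cx,1),round(cy,1),round(max(w,h)),round(min(w,h)),round((an+90)%180-90,1))
    return o
B0=dict(blue=(220,204,254,250),green=(284,205,318,253),yellow=(320,210,350,257))
def M(rpy): return Ro.from_euler("xyz",rpy).as_matrix()
def plan(pos,rpy,N=None,st=None):
    """rows to bring TCP to pos, rpy"""
    s=st or ctrl.read_state(); R0=M(s["tool_rot"]);dp=R0.T@(np.array(pos,float)-s["eef_pos"])
    best=min((Ro.from_matrix(R0.T@M(rpy)).as_rotvec() for _ in [0]),key=np.linalg.norm)
    if N is None: N=max(1,int(np.ceil(max(np.linalg.norm(dp)/33,np.degrees(np.linalg.norm(best))/5.8))))
    S=sum(Ro.from_rotvec(best*k/N).as_matrix() for k in range(N))
    t=np.linalg.solve(S,dp)/30;r=np.degrees(best)/N/6
    print("N",N,"row",np.r_[t,r].round(2).tolist(),"| pos",s["eef_pos"].round(1),"rpy",np.degrees(s["tool_rot"]).round(1),"F",np.round(s["force"],1),"w",round(s["width"],1),"t",s["clock"])
E
python3 - <<'E'
from h import *
p=np.load("top0.npy",allow_pickle=True).item()
for k,v in carriers(p,B0).items(): print(k,v)
s=np.load("scene0.npy",allow_pickle=True).item()
save(s,"bask.png",(135,135,180,190),9)
for q in(p,s):
  W=cloud(q).reshape(-1,3);c=np.array([406.1,-343.8]);a=np.radians(-17)
  d=W[:,:2]-c;x=d@[np.cos(a),np.sin(a)];y=d@[-np.sin(a),np.cos(a)]
  for z0,z1 in((45,65),(65,85),(88,112),(108,122)):
    m=(abs(x)<45)&(abs(y)<25)&(W[:,2]>z0)&(W[:,2]<z1);print(z0,m.sum(),np.histogram(x[m],np.arange(-45,46,10))[0])
E
```

```text
blue (474.6, 142.0, 64, 58, 1.4)
green (447.7, -72.9, 110, 61, 15.0)
yellow (433.3, -190.9, 111, 61, 0.0)
45 4 [0 0 4 0 0 0 0 0 0]
65 8 [0 0 8 0 0 0 0 0 0]
88 24 [ 0  0 12  2  1  3  6  0  0]
108 97 [ 0  0 21 30  5 22 19  0  0]
45 23 [ 0  0  5 18  0  0  0  0  0]
65 21 [ 0  0 10 10  0  0  1  0  0]
88 42 [ 0  0  4  7  1  1 20  9  0]
108 53 [ 0  0  2  2  8 17 17  7  0]
```

View pics/bask.png

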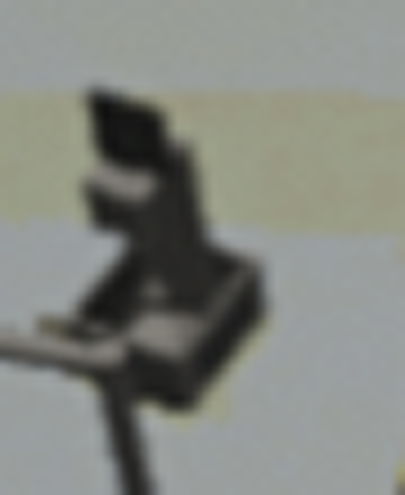

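```bash
python3 - <<'E'
from h import *
p=np.load("top0.npy",allow_pickle=True).item()
q=np.array([(280,222),(318,220),(324,290),(285,294)])/2.2+[100,110]
W=at_z(p,q,12);print("blue",W.mean(0),np.degrees(np.arctan2(*( (W[0]+W[1]-W[2]-W[3])[[1,0]]))))
plan([433,-191,110],[np.pi,0,0])
E
```

```text
blue [450.95141098 139.19577292  12.        ] 5.70135697521781
N 16 row [0.67, -0.82, 0.25, 0.0, -0.0, 0.16] | pos [ 173.3 -626.5  231.3] rpy [180.   -0.   15.5] F [-0.4 -0.7  1.1] w 85.8 t 1.7
```

```bash
python3 -m crank '[[[0.67,-0.82,0,0,0,0.16],[0.67,-0.82,0,0,0,0.16],[0.67,-0.82,0,0,0,0.16],[0.67,-0.82,0,0,0,0.16],[0.67,-0.82,0,0,0,0.16],[0.67,-0.82,0,0,0,0.16],[0.67,-0.82,0,0,0,0.16],[0.67,-0.82,0,0,0,0.16],[0.67,-0.82,0,0,0,0.16],[0.67,-0.82,0,0,0,0.16],[0.67,-0.82,0,0,0,0.16],[0.67,-0.82,0,0,0,0.16]]]' -0.75
python3 -m crank '[[[0.67,-0.82,0,0,0,0.16],[0.67,-0.82,0,0,0,0.16],[0.67,-0.82,0,0,0,0.16],[0.67,-0.82,0,0,0,0.16],[0,0,0.8,0,0,0],[0,0,0.8,0,0,0],[0,0,0.8,0,0,0],[0,0,0,0,0,0]]]'
python3 -c "
from h import *
plan([433,-191,50],[np.pi,0,0])"
```

```text
clock: 2.7
eef_pos: [361.7, -289.9, 229.6]
tool_rot: [3.132, 0.001, 0.042]
force: [0.6, -0.3, 0.1]
width: 74.8
clock: 3.37
eef_pos: [454.3, -176.2, 158.2]
tool_rot: [3.132, -0.015, -0.012]
force: [-0.5, -0.0, 0.7]
width: 74.6
N 4 row [-0.19, 0.12, 0.9, 0.02, -0.04, -0.03] | pos [ 454.3 -176.2  158.2] rpy [179.5  -0.9  -0.7] F [-0.5 -0.   0.7] w 74.6 t 3.3667
```

```bash
python3 -m crank '[[[-0.19,0.12,0.9,0.02,-0.04,-0.03],[-0.19,0.12,0.9,0.02,-0.04,-0.03],[-0.19,0.12,0.9,0.02,-0.04,-0.03],[-0.19,0.12,0.9,0.02,-0.04,-0.03],[0,0,0,0,0,0],[0,0,0,0,0,0]]]'
python3 -c "
from h import *
p=shot('scene');print(carriers(p,dict(yellow=(178,165,204,197))))
plan([433,-191,5],[np.pi,0,0])"
```

```text
clock: 3.87
eef_pos: [437.8, -193.9, 51.8]
tool_rot: [3.138, -0.007, 0.001]
force: [0.1, 0.0, 0.7]
width: 74.8
{'yellow': (430.3, -194.1, 133, 76, -1.6)}
N 2 row [-0.09, -0.05, 0.78, 0.02, -0.04, 0.01] | pos [ 437.8 -194.    52.1] rpy [ 1.798e+02 -4.000e-01  1.000e-01] F [-0.4 -0.8  0. ] w 75.0 t 3.9167
```

```bash
python3 -m crank '[[[-0.08,-0.04,0.6,0.02,-0.04,0],[-0.08,-0.04,0.6,0.02,-0.04,0],[0,0,0.4,0,0,0],[0,0,0.1,0,0,0],[0,0,0,0,0,0]]]'
python3 -m crank '[[[0,0,0.1,0,0,0],[0,0,0.05,0,0,0],[0,0,0,0,0,0]]]'
python3 -c "
from h import *
plan([433,-191,-5],[np.pi,0,0])"
```

```text
clock: 4.33
eef_pos: [441.0, -195.3, 15.5]
tool_rot: [3.131, -0.012, 0.001]
force: [0.5, -1.4, -0.8]
width: 74.6
clock: 4.58
eef_pos: [445.0, -197.4, 16.0]
tool_rot: [3.125, -0.019, 0.001]
force: [0.4, 0.7, -0.4]
width: 75.2
N 1 row [-0.41, -0.22, 0.69, 0.16, -0.18, 0.01] | pos [ 445.  -197.4   16. ] rpy [179.1  -1.1   0. ] F [ 0.4  0.7 -0.4] w 75.2 t 4.5833
```

```bash
python3 -c "
from h import *
s=ctrl.read_state();print(s['qpos'].round(3),s['tau'].round(1))"
```

```text
[ 0.444  0.772 -0.133  2.136  0.445  0.237 -1.654] [  0.2 -48.9  -1.   -5.5   0.2  -0.1  -0.2]
```

```bash
python3 -m crank '[[[0,0,-0.8,0,0,0],[0,0,-0.3,0,-0.5,0],[0,0,0,0,-1,0],[0,0,0,0,-1,0],[0,0,0,0,0,0]]]'
python3 -c "
from h import *
print(ctrl.read_state()['qpos'].round(3))
plan([441,-192,8],[np.pi,.24,0])"
```

```text
clock: 5.0
eef_pos: [444.1, -196.9, 57.1]
tool_rot: [3.123, 0.25, -0.005]
force: [1.9, -0.4, -0.2]
width: 74.9
[ 0.44   0.781 -0.225  1.894  0.352  0.754 -1.605]
N 2 row [0.15, -0.09, 0.81, 0.08, 0.05, -0.02] | pos [ 444.1 -196.9   57.1] rpy [178.9  14.4  -0.3] F [ 1.9 -0.4 -0.2] w 74.9 t 5.0
```

```bash
python3 -m crank '[[[0.15,-0.09,0.8,0.08,0.05,0],[0.1,-0.09,0.6,0.08,0.05,0],[0,0,0,0,0,0],[0,0,0,0,0,0]]]'
python3 -c "
from h import *
print(ctrl.read_state()['qpos'].round(3))
plan([439,-192,-4],[np.pi,.22,0])"
```

```text
clock: 5.33
eef_pos: [444.8, -191.9, 16.7]
tool_rot: [3.138, 0.227, -0.004]
force: [0.1, 0.1, 0.3]
width: 74.8
[ 0.436  0.841 -0.213  1.921  0.373  0.647 -1.626]
N 1 row [-0.03, 0.0, 0.72, 0.02, 0.07, -0.03] | pos [ 444.8 -191.9   16.7] rpy [179.8  13.   -0.2] F [0.1 0.1 0.3] w 74.8 t 5.3333
```

```bash
python3 -m crank '[[[-0.03,0,0.35,0,0.03,-0.03],[0,0,0.3,0,0,0],[0,0,0,0,0,0],[0,0,0,0,0,0]]]'
python3 -c "
from h import *
p=shot('scene');save(p,'g1.png',(150,130,260,210),6)
plan([439,-192,-4],[np.pi,.22,0])"
```

```text
clock: 5.67
eef_pos: [439.7, -192.7, 0.9]
tool_rot: [3.137, 0.219, -0.001]
force: [0.6, -0.1, -0.6]
width: 74.8
N 1 row [0.01, -0.03, 0.17, 0.04, -0.01, -0.01] | pos [ 439.7 -192.7    1. ] rpy [ 1.797e+02  1.260e+01 -1.000e-01] F [-0.7  0.3 -1. ] w 75.0 t 5.7167
```

View pics/g1.png

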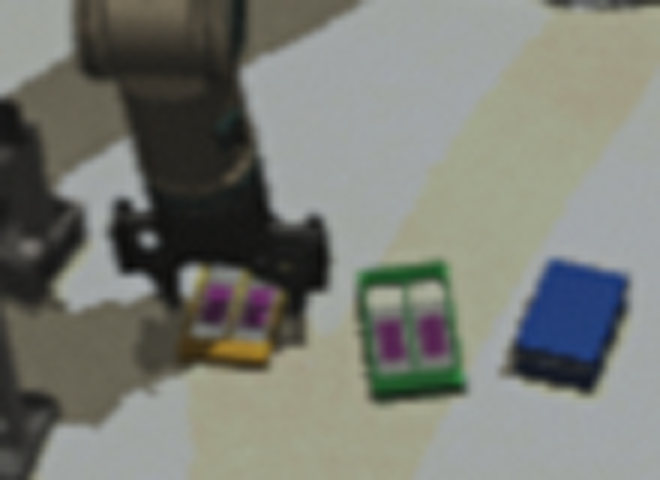

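```bash
python3 -m crank '[[[0,-0.03,0.17,0.03,0,0],[0,0,0.05,0,0,0],[0,0,0,0,0,0]]]'
python3 -m crank '[[[0,0,0,0,0,0],[0,0,0,0,0,0],[0,0,0,0,0,0],[0,0,0,0,0,0],[0,0,0,0,0,0],[0,0,0,0,0,0]]]' 1
python3 -c "
from h import *
plan([439,-192,-4],[np.pi,.22,0])"
```

```text
clock: 5.97
eef_pos: [439.4, -192.1, -4.6]
tool_rot: [3.139, 0.217, -0.001]
force: [-0.4, 0.5, -0.2]
width: 74.8
clock: 6.47
eef_pos: [440.7, -192.4, -2.1]
tool_rot: [3.138, 0.215, -0.002]
force: [-0.1, -0.5, -0.5]
width: 58.5
N 1 row [-0.04, -0.01, 0.07, 0.03, -0.05, -0.02] | pos [ 440.7 -192.4   -2.1] rpy [ 1.798e+02  1.230e+01 -1.000e-01] F [-0.1 -0.5 -0.5] w 58.5 t 6.4667
```

```bash
cat >> h.py <<'E'
import json
SO=np.array([643.3,-5.2,0]);SY=np.radians(3.9)
def grasp(name,c,yaw):
    "c: carrier centre xy, yaw deg (lying flat); store TCP in carrier frame"
    s=ctrl.read_state();Rc=Ro.from_euler("z",yaw,degrees=True).as_matrix()
    json.dump([(Rc.T@(s["eef_pos"]-[*c,6])).tolist(),(Rc.T@M(s["tool_rot"])).tolist()],open(name+".json","w"))
def place(name,ys,xs=4,zs=45,tilt=38.5,N=None):
    a,b=json.load(open(name+".json"));Rc=Ro.from_euler("z",SY).as_matrix()
    c=SO+Rc@[xs,ys,zs];R=Rc@Ro.from_euler("y",-tilt,degrees=True).as_matrix()
    plan(c+R@a,Ro.from_matrix(R@np.array(b)).as_euler("xyz"),N)
E
python3 -c "
from h import *
grasp('yellow',(433,-191),0)"
python3 -m crank '[[[0,0,-0.3,0,0,0],[0,0,-0.8,0,0,0],[0,0,-1,0,0,0],[0,0,-1,0,0,0],[0,0,-0.8,0,0,0],[0,0,0,0,0,0]]]'
python3 -c "
from h import *
place('yellow',-130,zs=120)"
```

```text
clock: 6.97
eef_pos: [464.9, -190.9, 116.6]
tool_rot: [3.142, 0.222, -0.0]
force: [-0.0, 0.2, -1.2]
width: 58.2
N 7 row [0.99, -0.24, 0.06, 0.01, 0.93, -0.09] | pos [ 464.9 -190.9  116.6] rpy [180.   12.7  -0. ] F [-0.   0.2 -1.2] w 58.2 t 6.9667
```

```bash
python3 -m crank '[[[0.99,-0.24,0.06,0.01,0.93,-0.09],[0.99,-0.24,0.06,0.01,0.93,-0.09],[0.99,-0.24,0.06,0.01,0.93,-0.09],[0.99,-0.24,0.06,0.01,0.93,-0.09],[0.99,-0.24,0.06,0.01,0.93,-0.09],[0.99,-0.24,0.06,0.01,0.93,-0.09],[0.99,-0.24,0.06,0.01,0.93,-0.09],[0,0,0,0,0,0]]]'
python3 -c "
from h import *
place('yellow',-130,zs=90)"
```

```text
clock: 7.63
eef_pos: [630.8, -150.7, 106.9]
tool_rot: [3.129, -0.338, 0.055]
force: [-0.6, 0.5, -1.1]
width: 58.3
N 2 row [0.47, -0.23, 0.51, 0.07, 0.57, -0.04] | pos [ 630.8 -150.7  106.9] rpy [179.3 -19.4   3.1] F [-0.6  0.5 -1.1] w 58.3 t 7.6333
```

```bash
python3 -m crank '[[[0.47,-0.23,0.51,0.07,0.57,-0.04],[0.47,-0.23,0.51,0.07,0.57,-0.04],[0,0,0,0,0,0],[0,0,0,0,0,0]]]'
python3 -c "
from h import *
print(ctrl.read_state()['qpos'].round(2))
place('yellow',-130,zs=60)"
```

```text
clock: 7.97
eef_pos: [641.3, -148.6, 94.3]
tool_rot: [3.125, -0.374, 0.058]
force: [0.2, 0.4, -0.0]
width: 58.2
[ 0.53  0.75 -0.46  1.96  1.1   0.24 -2.32]
N 2 row [0.18, -0.21, 0.72, 0.09, 0.4, -0.03] | pos [ 641.3 -148.6   94.3] rpy [179.  -21.4   3.3] F [ 0.2  0.4 -0. ] w 58.2 t 7.9667
```

```bash
python3 -m crank '[[[0.1,-0.2,0.3,0.1,0.3,0],[0.1,-0.2,0.3,0.1,0.3,0],[0.1,-0.1,0.3,0.1,0.3,0],[0,0,0,0,0,0],[0,0,0,0,0,0]]]'
python3 - <<'E'
from h import *
print(ctrl.read_state()['qpos'].round(3))
place('yellow',-130,xs=6,zs=60,tilt=34)
# fit SRS model
from scipy.optimize import least_squares
D=[([1.235,.628,.038,1.517,-.027,.996,-.02],(173.3,-626.5,231.3)),([.444,.772,-.133,2.136,.445,.237,-1.654],(445,-197.4,16)),([.44,.781,-.225,1.894,.352,.754,-1.605],(444.1,-196.9,57.1)),([.436,.841,-.213,1.921,.373,.647,-1.626],(444.8,-191.9,16.7)),([.53,.75,-.46,1.96,1.1,.24,-2.32],(641.3,-148.6,94.3))]
import itertools
Z=lambda a:Ro.from_euler('z',a);Y=lambda a:Ro.from_euler('y',a)
def fk(q,P,s):
    h,a,b,L=P;e=np.array([0,0,1.])
    R=Z(-q[0])*Y(q[1]);x=np.array([0,0,h])+R.apply(e*a)
    R=R*Z(s[0]*q[2])*Y(q[3]);x=x+R.apply(e*b)
    R=R*Z(s[1]*q[4])*Y(q[5]);return x+R.apply(e*L),R*Z(s[2]*q[6])
for s in itertools.product((1,-1),(1,-1)):
    s=(*s,-1);r=least_squares(lambda P:np.concatenate([fk(q,P,s)[0]-x for q,x in D]),[330,400,400,250]);print(s,r.x.round(1),r.cost)
E
```

```text
clock: 8.38
eef_pos: [651.6, -140.2, 76.2]
tool_rot: [-3.141, -0.436, 0.055]
force: [-0.2, -0.3, -1.4]
width: 58.2
[ 0.589  0.807 -0.549  1.996  1.647  0.25  -2.837]
N 1 row [0.27, -0.14, 0.81, 0.01, -0.55, -0.1] | pos [ 651.6 -140.2   76.2] rpy [-180.   -25.     3.2] F [-0.2 -0.3 -1.4] w 58.2 t 8.3833
(1, 1, -1) [-302.8  753.1   67.9  108. ] 53846.94353335324
(1, -1, -1) [-401.6  653.   186.3 -179.4] 47052.019615736506
(-1, 1, -1) [-35.8 614.4 299.1  87.2] 15510.583412035878
(-1, -1, -1) [288.3 589.2 340.4 360.6] 1403.019514214068
```

```bash
python3 -c "
from h import *
place('yellow',-130,xs=4,zs=55,tilt=37.3)"
python3 -m crank '[[[0.1,-0.14,0.55,0,0,0],[0,0,0,0,0,0],[0,0,0,0,0,0]]]'
python3 -c "
from h import *
print(ctrl.read_state()['qpos'].round(3))
place('yellow',-130,xs=4,zs=45,tilt=37.3)"
```

```text
N 1 row [0.16, -0.14, 0.92, 0.02, -0.0, -0.09] | pos [ 651.6 -140.2   76.2] rpy [-180.   -25.     3.2] F [-0.2 -0.3 -1.4] w 58.2 t 8.3833
clock: 8.63
eef_pos: [659.8, -137.7, 63.0]
tool_rot: [3.138, -0.431, 0.053]
force: [-0.1, -0.3, -0.7]
width: 58.6
[ 0.582  0.84  -0.562  1.976  1.671  0.278 -2.86 ]
N 1 row [-0.05, -0.07, 0.7, 0.06, 0.05, -0.12] | pos [ 659.8 -137.7   63. ] rpy [179.8 -24.7   3. ] F [-0.1 -0.3 -0.7] w 58.6 t 8.6333
```

```bash
python3 -m crank '[[[-0.03,-0.05,0.4,0.03,0.05,0],[0,0,0.15,0,0,0],[0,0,0,0,0,0],[0,0,0,0,0,0]]]'
python3 -c "
from h import *
print(ctrl.read_state()['qpos'].round(3))
place('yellow',-130,xs=4,zs=45,tilt=37.7)
for n,c in(('scene',(150,150,280,250)),('top',(270,140,370,220))):
  p=shot(n);save(p,'y_%s.png'%n,c,5)
a=cv2.imread('pics/y_scene.png');b=cv2.imread('pics/y_top.png');h=max(a.shape[0],b.shape[0])
P=lambda i:cv2.copyMakeBorder(i,0,h-i.shape[0],0,0,0)
o=np.hstack([P(a),P(b)]);cv2.imwrite('pics/y1.png',cv2.resize(o,(800,int(800*o.shape[0]/o.shape[1]))))
"
```

```text
clock: 8.97
eef_pos: [665.2, -137.4, 49.9]
tool_rot: [3.138, -0.434, 0.053]
force: [-0.4, 0.7, -0.8]
width: 58.0
[ 0.605  0.882 -0.608  1.967  1.735  0.323 -2.902]
N 1 row [-0.03, -0.07, 0.23, 0.07, 0.09, -0.11] | pos [ 665.2 -137.4   49.9] rpy [179.8 -24.9   3. ] F [-0.4  0.7 -0.8] w 58.0 t 8.9667
```

View pics/y1.png

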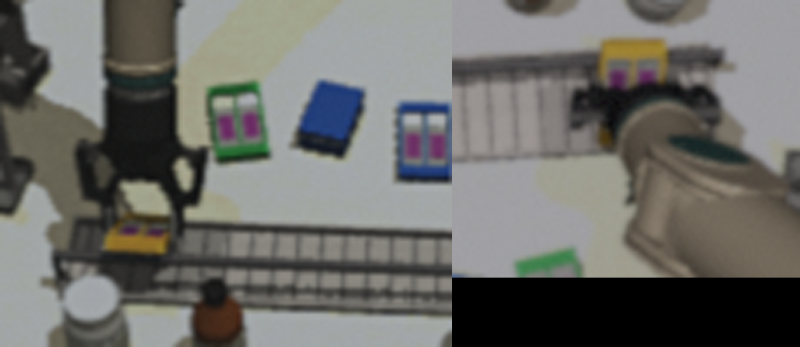

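```bash
python3 -m crank '[[[-0.02,-0.03,0.12,0,0,0],[0,0,0,0,0,0]]]'
python3 -c "
from h import *
print(ctrl.read_state()['qpos'].round(3))
place('yellow',-130,xs=4,zs=45,tilt=37.7)"
```

```text
clock: 9.23
eef_pos: [666.6, -136.7, 47.7]
tool_rot: [3.135, -0.435, 0.054]
force: [-0.2, -0.4, -1.5]
width: 58.6
[ 0.614  0.893 -0.628  1.965  1.747  0.343 -2.908]
N 1 row [-0.04, -0.05, 0.14, 0.09, 0.08, -0.1] | pos [ 666.6 -136.7   47.7] rpy [179.6 -24.9   3.1] F [-0.2 -0.4 -1.5] w 58.6 t 9.2333
```

```bash
python3 -m crank '[[[-0.05,-0.03,0.14,0,0,0],[0,0,0.06,0,0,0],[0,0,0,0,0,0]]]'
python3 -c "
from h import *
print(ctrl.read_state()['qpos'].round(3))
place('yellow',-130,xs=4,zs=45,tilt=37.7)"
```

```text
clock: 9.48
eef_pos: [668.1, -135.7, 42.1]
tool_rot: [3.135, -0.436, 0.055]
force: [-0.9, 0.3, -0.5]
width: 58.5
[ 0.632  0.916 -0.663  1.963  1.767  0.375 -2.914]
N 1 row [-0.01, -0.02, -0.05, 0.09, 0.07, -0.1] | pos [ 668.1 -135.7   42.1] rpy [179.6 -25.    3.1] F [-0.9  0.3 -0.5] w 58.5 t 9.4833
```

```bash
python3 -m crank '[[[-0.03,0,0.08,0,0,0],[0,0,0,0,0,0]]]'; python3 -m crank '[[[-0.03,0,0.06,0,0,0],[0,0,0,0,0,0]]]'
python3 -c "
from h import *
print(ctrl.read_state()['qpos'].round(3))
place('yellow',-130,xs=4,zs=45,tilt=37.7)"
```

```text
clock: 9.65
eef_pos: [668.3, -135.7, 39.8]
tool_rot: [3.135, -0.436, 0.055]
force: [-1.7, 0.2, -0.0]
width: 58.1
clock: 9.82
eef_pos: [668.6, -135.6, 39.8]
tool_rot: [3.134, -0.439, 0.056]
force: [-3.4, -0.4, 3.2]
width: 58.6
[ 0.648  0.93  -0.691  1.964  1.782  0.4   -2.917]
N 1 row [0.01, -0.01, -0.13, 0.09, 0.05, -0.09] | pos [ 668.6 -135.6   39.8] rpy [179.6 -25.1   3.2] F [-3.4 -0.4  3.2] w 58.6 t 9.8167
```

```bash
python3 -m crank '[[[0,0,0,0,0,0],[0,0,0,0,0,0],[0,0,0,0,0,0],[0,0,0,0,0,0]]]' -0.75
python3 -m crank '[[[0,0,-0.3,0,0,0],[0,0,-0.8,0,0,0],[0,0,-1,0,0,0],[0,0,-1,0,-0.5,0],[0,0,-1,0,-0.9,0],[0,0,-0.5,0,-0.9,0],[0,0,0,0,-0.9,0],[0,0,0,0,-0.9,0],[0,0,0,0,0,0]]]'
python3 -c "
from h import *
print(ctrl.read_state()['qpos'].round(3))
p=shot('top');W=cloud(p)
w=W[140:210,300:350].reshape(-1,3);d=(w-SO)@Ro.from_euler('z',SY).as_matrix()
m=(abs(d[:,1]+130)<45)&(d[:,2]>20)&(abs(d[:,0])<60)
d=d[m];print(len(d));A=d[abs(d[:,1]+130)<25];k=np.polyfit(A[:,0],A[:,2],1);print(k,np.degrees(np.arctan(k[0])),d.min(0),d.max(0))
save(p,'a.png',(210,140,370,290),4)
plan([448,-73,90],[np.pi,.45,np.radians(15)])"
```

```text
clock: 10.15
eef_pos: [669.2, -135.9, 40.5]
tool_rot: [3.133, -0.44, 0.056]
force: [-0.3, -0.4, 0.3]
width: 74.7
clock: 10.9
eef_pos: [623.7, -144.4, 140.5]
tool_rot: [3.115, -0.094, 0.046]
force: [1.4, 0.3, 0.8]
width: 74.8
[ 0.681  0.825 -0.865  1.717  0.829  0.891 -2.052]
602
[ -4.93043848 238.91695696] -78.53469788910841 [ -59.7413694  -163.37378094   20.1336346 ] [ 52.23204301 -85.01705626 532.8022792 ]
N 6 row [-0.88, -0.54, 0.39, -0.02, -0.86, -0.35] | pos [ 622.5 -144.6  139.8] rpy [178.4  -5.5   2.7] F [-0.1 -0.4  0.2] w 75.4 t 10.95
```

View pics/a.png

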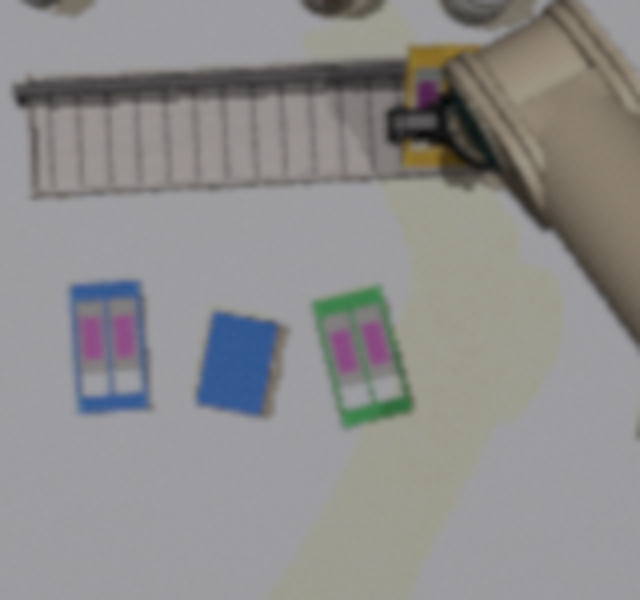

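```bash
python3 -m crank '[[[-0.9,-0.54,0,0,-0.86,-0.35],[-0.9,-0.54,0.1,0,-0.86,-0.35],[-0.9,-0.54,0.3,0,-0.86,-0.35],[-0.9,-0.54,0.3,0,-0.86,-0.35],[-0.9,-0.54,0.3,0,-0.86,-0.35],[-0.8,-0.54,0.3,0,-0.86,-0.35],[0,0,0,0,0,0]]]'
python3 -c "
from h import *
print(ctrl.read_state()['qpos'].round(3))
p=shot('scene');print(carriers(p,dict(green=(205,162,232,200))))
plan([452,-72,60],[np.pi,.45,np.radians(15)])"
```

```text
clock: 11.53
eef_pos: [434.5, -74.4, 117.4]
tool_rot: [-3.139, 0.462, 0.264]
force: [-0.2, 0.8, -0.9]
width: 74.6
[ 0.519  0.897 -0.864  1.808  0.654  1.292 -1.972]
{'green': (449.1, -60.1, 109, 80, 14.5)}
N 2 row [0.66, 0.01, 0.74, -0.0, 0.04, -0.01] | pos [436.3 -75.8 117.5] rpy [180.   26.2  14.9] F [-0.1  0.6 -0.3] w 74.8 t 11.5833
```

```bash
python3 -m crank '[[[0.66,0,0.74,0,0.04,0],[0.6,0,0.74,0,0.04,0],[0,0,0,0,0,0],[0,0,0,0,0,0]]]'
python3 -c "
from h import *
p=shot('top');print(carriers(p,B0|dict(green=(284,205,318,253)))) 
plan([449,-72.5,12],[np.pi,.45,np.radians(15)])"
```

```text
clock: 11.92
eef_pos: [452.1, -75.7, 59.6]
tool_rot: [3.131, 0.436, 0.253]
force: [-0.0, -0.1, 0.1]
width: 74.6Traceback (most recent call last):
  File "<string>", line 3, in <module>
    p=shot('top');print(carriers(p,B0|dict(green=(284,205,318,253))))
                        ~~~~~~~~^^^^^^^^^^^^^^^^^^^^^^^^^^^^^^^^^^^^
  File "h.py", line 46, in carriers
    n,l,s,_=cv2.connectedComponentsWithStats(m);i=1+np.argmax(s[1:,4])
                                                    ~~~~~~~~~^^^^^^^^^
    return _wrapfunc(a, 'argmax', axis=axis, out=out, **kwds)
    return bound(*args, **kwds)
ValueError: attempt to get argmax of an empty sequence
```

```bash
python3 -c "
from h import *
plan([449,-72.5,14],[np.pi,.45,np.radians(15)])"
```

```text
N 2 row [0.3, -0.07, 0.7, 0.03, -0.06, -0.04] | pos [451.8 -76.   59.7] rpy [179.4  25.   14.5] F [-1.1  0.6  0.5] w 74.6 t 11.9667
```

```bash
python3 -m crank '[[[0.3,-0.06,0.6,0.03,-0.06,-0.04],[0.28,-0.06,0.6,0.03,-0.06,-0.04],[0,0,0.1,0,0,0],[0,0,0,0,0,0],[0,0,0,0,0,0]]]'
python3 -c "
from h import *
p=shot('scene');save(p,'g2.png',(190,140,270,210),7)
plan([449,-72.5,3],[np.pi,.45,np.radians(15)])"
```

```text
clock: 12.38
eef_pos: [453.0, -75.7, 22.6]
tool_rot: [3.135, 0.438, 0.255]
force: [0.2, -0.1, -0.5]
width: 74.7
N 1 row [0.18, -0.14, 0.64, 0.04, -0.12, -0.06] | pos [453.2 -75.7  22.8] rpy [179.6  25.1  14.6] F [0.5 0.1 0.5] w 74.6 t 12.4333
```

View pics/g2.png

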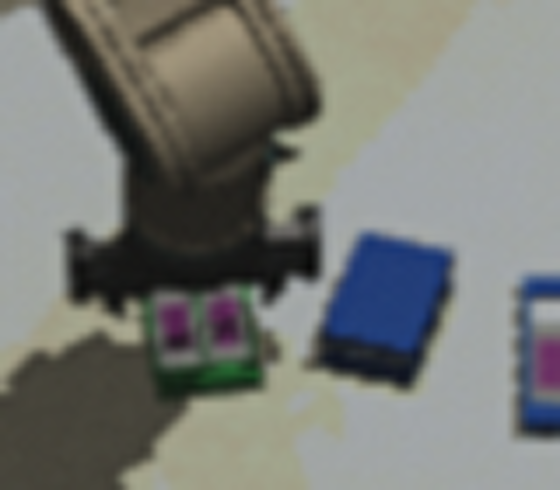

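```bash
python3 -m crank '[[[0.15,-0.12,0.4,0.04,-0.1,-0.06],[0.05,0,0.25,0,0,0],[0,0,0,0,0,0],[0,0,0,0,0,0]]]'
python3 -c "
from h import *
plan([449,-72.5,3],[np.pi,.45,np.radians(15)])"
```

```text
clock: 12.77
eef_pos: [450.8, -73.2, 3.4]
tool_rot: [3.14, 0.445, 0.261]
force: [0.7, 0.3, -0.1]
width: 74.4
N 1 row [-0.04, -0.04, 0.03, 0.01, -0.05, -0.01] | pos [450.8 -73.2   3.4] rpy [179.9  25.5  14.9] F [ 0.7  0.3 -0.1] w 74.4 t 12.7667
```

```bash
python3 -m crank '[[[0,0,0,0,0,0],[0,0,0,0,0,0],[0,0,0,0,0,0],[0,0,0,0,0,0],[0,0,0,0,0,0],[0,0,0,0,0,0]]]' 1
python3 -c "
from h import *
grasp('green',(447.7,-72.9),15)"
python3 -m crank '[[[0,0,-0.3,0,0,0],[-0.3,0,-0.8,0,0,0],[-0.3,0,-0.9,0,0,0],[-0.3,0,-0.9,0,0,0],[-0.3,0,-0.8,0,0,0],[0,0,0,0,0,0]]]'
python3 -c "
from h import *
print(ctrl.read_state()['qpos'].round(3))
place('green',0,zs=110)"
```

```text
clock: 13.27
eef_pos: [451.4, -72.7, 4.1]
tool_rot: [3.14, 0.444, 0.261]
force: [-0.5, -0.4, -0.4]
width: 57.3
clock: 13.77
eef_pos: [466.1, -67.6, 125.3]
tool_rot: [-3.139, 0.448, 0.264]
force: [0.1, 0.2, -0.3]
width: 57.3
[ 0.495  0.91  -0.867  1.726  0.647  1.337 -1.949]
N 7 row [0.94, -0.13, -0.08, 0.03, 0.92, 0.27] | pos [466.1 -67.6 125.3] rpy [-179.8   25.6   15.1] F [ 0.1  0.2 -0.3] w 57.3 t 13.7667
```

```bash
python3 -m crank '[[[0.94,-0.13,-0.08,0.03,0.92,0.27],[0.94,-0.13,-0.08,0.03,0.92,0.27],[0.94,-0.13,-0.08,0.03,0.92,0.27],[0.94,-0.13,-0.08,0.03,0.92,0.27],[0.94,-0.13,-0.08,0.03,0.92,0.27],[0.94,-0.13,-0.08,0.03,0.92,0.27],[0.94,-0.13,-0.08,0.03,0.92,0.27],[0,0,0,0,0,0]]]'
python3 -c "
from h import *
print(ctrl.read_state()['qpos'].round(3))
place('green',0,zs=75)"
```

```text
clock: 14.43
eef_pos: [659.8, -3.5, 115.5]
tool_rot: [-3.132, -0.259, 0.058]
force: [-0.7, -0.2, -0.9]
width: 57.3
[ 0.439  0.804 -0.765  1.841  1.016  0.62  -2.431]
N 2 row [-0.3, 0.03, 0.61, -0.04, -0.14, -0.04] | pos [659.8  -3.5 115.5] rpy [-179.4  -14.8    3.3] F [-0.7 -0.2 -0.9] w 57.3 t 14.4333
```

```bash
python3 -m crank '[[[-0.3,0.03,0.61,-0.04,-0.14,-0.04],[-0.25,0.03,0.61,-0.04,-0.14,-0.04],[0,0,0,0,0,0],[0,0,0,0,0,0]]]'
python3 -c "
from h import *
print(ctrl.read_state()['qpos'].round(3))
place('green',0,zs=50)
p=shot('scene');save(p,'g3.png',(180,170,300,260),6)"
```

```text
clock: 14.77
eef_pos: [649.9, -7.1, 73.4]
tool_rot: [3.135, -0.219, 0.07]
force: [-0.0, 0.3, -0.7]
width: 57.4
[ 0.404  0.857 -0.713  1.851  1.067  0.602 -2.468]
N 1 row [-0.11, -0.06, 0.75, 0.05, 0.09, 0.03] | pos [649.9  -7.1  73.4] rpy [179.6 -12.5   4. ] F [-0.   0.3 -0.7] w 57.4 t 14.7667
```

View pics/g3.png

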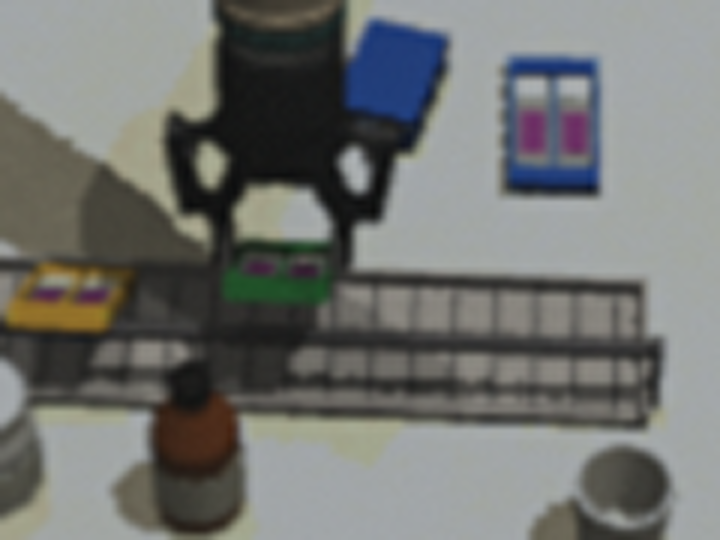

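```bash
python3 -m crank '[[[-0.06,-0.04,0.4,0.05,0.09,0.03],[-0.05,-0.02,0.3,0,0,0],[0,0,0,0,0,0],[0,0,0,0,0,0]]]'
python3 -c "
from h import *
place('green',0,zs=45)"
```

```text
clock: 15.15
eef_pos: [651.3, -6.0, 51.8]
tool_rot: [3.141, -0.227, 0.066]
force: [-0.3, 1.3, -1.6]
width: 57.7
N 1 row [-0.04, -0.02, 0.19, -0.0, 0.02, -0.02] | pos [651.3  -6.   51.8] rpy [180.  -13.    3.8] F [-0.3  1.3 -1.6] w 57.7 t 15.15
```

```bash
python3 -m crank '[[[-0.06,-0.02,0.2,0,0,0],[0,0,0.05,0,0,0],[0,0,0,0,0,0]]]'; python3 -m crank '[[[0,0,0.08,0,0,0],[0,0,0,0,0,0]]]'; python3 -m crank '[[[0,0,0.06,0,0,0],[0,0,0,0,0,0]]]'
python3 -c "
from h import *
place('green',0,zs=45)"
```

```text
clock: 15.4
eef_pos: [652.1, -5.4, 44.7]
tool_rot: [3.141, -0.228, 0.065]
force: [0.4, -0.1, -1.0]
width: 57.6
clock: 15.57
eef_pos: [652.9, -5.2, 43.0]
tool_rot: [3.141, -0.229, 0.066]
force: [-1.4, -0.9, -0.8]
width: 57.7
clock: 15.73
eef_pos: [653.0, -5.2, 43.3]
tool_rot: [3.139, -0.23, 0.066]
force: [0.8, 0.1, -0.4]
width: 57.8
N 1 row [-0.03, 0.0, -0.09, 0.02, -0.01, -0.02] | pos [653.   -5.2  43.3] rpy [179.9 -13.2   3.8] F [ 0.8  0.1 -0.4] w 57.8 t 15.7333
```

```bash
python3 -m crank '[[[-0.03,0,0.1,0,0,0],[0,0,0,0,0,0]]]'; python3 -m crank '[[[0,0,0.1,0,0,0],[0,0,0,0,0,0]]]'
```

```text
clock: 15.9
eef_pos: [653.5, -5.2, 43.7]
tool_rot: [3.137, -0.233, 0.066]
force: [-0.2, 0.5, -1.1]
width: 57.7
clock: 16.07
eef_pos: [654.0, -5.1, 43.8]
tool_rot: [3.134, -0.235, 0.067]
force: [-0.5, 0.1, -0.8]
width: 57.4
```

```bash
python3 -c "
from h import *
s=ctrl.read_state();print(s['qpos'].round(3),s['qd'].round(2))
p=shot('scene');save(p,'g4.png',(215,195,275,250),10)"
```

```text
[ 0.364  0.89  -0.647  1.866  1.158  0.532 -2.562] [ 0.   -0.02  0.    0.   -0.01 -0.    0.01]
```

View pics/g4.png

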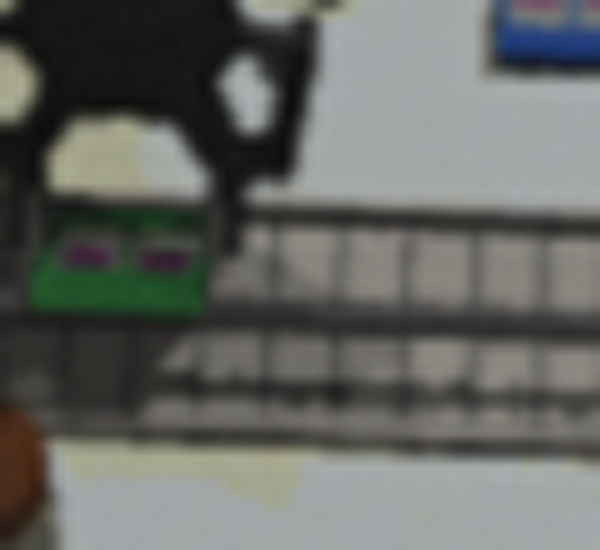

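```bash
python3 -m crank '[[[0,0,0,0,0,0],[0,0,0,0,0,0],[0,0,0,0,0,0],[0,0,0,0,0,0]]]' -0.75
python3 -m crank '[[[0,0,-0.3,0,0,0],[0,0,-0.8,0,0,0],[0,0,-1,0,0,0],[0,0,-1,0,-0.5,0],[0,0,-0.5,0,-0.9,0],[0,0,0,0,-0.9,0],[0,0,0,0,-0.9,0],[0,0,0,0,-0.9,0],[-0.5,0,0,0,0,0]]]'
python3 -c "
from h import *
print(ctrl.read_state()['qpos'].round(3))
plan([447,140,90],[np.pi,.45,np.radians(4.5)])"
```

```text
clock: 16.45
eef_pos: [655.3, -4.9, 43.0]
tool_rot: [3.136, -0.237, 0.067]
force: [0.3, -0.6, 1.1]
width: 75.1
clock: 17.2
eef_pos: [612.4, -5.8, 159.4]
tool_rot: [-3.137, 0.216, 0.07]
force: [0.6, -0.1, -1.4]
width: 74.3
[ 0.406  0.913 -0.875  1.461  0.624  1.305 -2.067]
N 8 row [-0.52, -0.66, 0.48, -0.01, -0.28, -0.01] | pos [612.4  -5.8 159.4] rpy [-179.8   12.4    4. ] F [ 0.6 -0.1 -1.4] w 74.3 t 17.2
```

```bash
python3 -m crank '[[[-0.52,-0.66,0,0,-0.28,0],[-0.52,-0.66,0.3,0,-0.28,0],[-0.52,-0.66,0.5,0,-0.28,0],[-0.52,-0.66,0.5,0,-0.28,0],[-0.52,-0.66,0.5,0,-0.28,0],[-0.52,-0.66,0.5,0,-0.28,0],[-0.52,-0.66,0.5,0,-0.28,0],[-0.52,-0.66,0.3,0,-0.28,0],[0,0,0,0,0,0]]]'
python3 - <<'E'
from h import *
p=np.load("top0.npy",allow_pickle=True).item()
q=np.array([(70,284),(140,281),(150,407),(79,413)])/4+[210,140]
W=at_z(p,q,12);e=(W[0]+W[1]-W[2]-W[3])/2;print("blue",W.mean(0),np.degrees(np.arctan2(e[1],e[0])),np.linalg.norm(e))
s=shot("scene")
for nm,P in (("top",p),("scene",s)):
    u0,v0,u1,v1=(220,204,254,250) if nm=="top" else (255,170,286,208)
    hsv=cv2.cvtColor(P["color"],cv2.COLOR_RGB2HSV)[v0:v1,u0:u1]
    m=((hsv[...,1]>95)).astype(np.uint8)
    m=cv2.morphologyEx(m,cv2.MORPH_CLOSE,np.ones((9,9)))
    n,l,st,c=cv2.connectedComponentsWithStats(m);i=1+np.argmax(st[1:,4])
    cs=max(cv2.findContours((l==i).astype(np.uint8),0,cv2.CHAIN_APPROX_NONE)[0],key=len).reshape(-1,2)+[u0,v0]
    print(nm,cv2.minAreaRect(at_z(P,cs,12)[:,:2].astype(np.float32)))
print(ctrl.search_frame("carrier3",s)[:3])
E
```

```text
clock: 17.95
eef_pos: [448.7, 148.5, 114.0]
tool_rot: [-3.129, 0.459, 0.067]
force: [-0.9, 0.8, 0.6]
width: 74.6
blue [451.05815347 138.25648977  12.        ] 5.528550491056085 107.78942471163523
top ((475.9820861816406, 142.1726531982422), (58.66542434692383, 54.600120544433594), 5.366072177886963)
scene ((459.5166015625, 142.72366333007812), (109.82194519042969, 54.308990478515625), 5.419466495513916)
[{'extent': [271.8, 192.2, 23.5, 21.5], 'conf': 0.74}, {'extent': [193.5, 219.7, 17.8, 14.5], 'conf': 0.58}, {'extent': [227.8, 222.1, 14.2, 8.7], 'conf': 0.47}]
```

```bash
python3 -c "
from h import *
plan([453,140.5,20],[np.pi,.45,np.radians(5.4)])"
```

```text
N 3 row [0.46, 0.05, 0.93, -0.07, 0.01, -0.09] | pos [452.2 144.9 113.7] rpy [-179.5   26.     3.5] F [ 0.1 -0.8  0.2] w 74.5 t 18.05
```

```bash
python3 -m crank '[[[0.46,0.05,0.9,-0.07,0,-0.1],[0.46,0.05,0.9,-0.07,0,-0.1],[0.46,0.05,0.8,-0.07,0,-0.1],[0,0,0,0,0,0],[0,0,0,0,0,0]]]'
python3 -c "
from h import *
plan([453,140.5,3],[np.pi,.45,np.radians(5.4)])"
```

```text
clock: 18.47
eef_pos: [463.9, 137.0, 25.2]
tool_rot: [3.141, 0.441, 0.088]
force: [-0.3, 1.0, 1.1]
width: 74.6
N 1 row [-0.0, -0.15, 0.82, -0.02, -0.08, -0.05] | pos [463.9 137.   25.2] rpy [180.   25.3   5.1] F [-0.3  1.   1.1] w 74.6 t 18.4667
```

```bash
python3 -m crank '[[[0,-0.12,0.5,0,-0.08,-0.05],[0,-0.02,0.3,0,0,0],[0,0,0,0,0,0],[0,0,0,0,0,0]]]'
python3 -c "
from h import *
p=shot('scene');save(p,'b1.png',(235,155,305,215),8)
plan([453,140.5,3],[np.pi,.45,np.radians(5.4)])"
```

```text
clock: 18.8
eef_pos: [455.1, 139.8, 5.3]
tool_rot: [-3.139, 0.445, 0.091]
force: [-0.5, -0.9, -0.6]
width: 74.5
N 1 row [-0.03, -0.03, 0.1, -0.04, -0.05, -0.03] | pos [455.1 139.7   5.4] rpy [-179.8   25.5    5.2] F [-1.3 -0.3  0.3] w 74.7 t 18.85
```

View pics/b1.png

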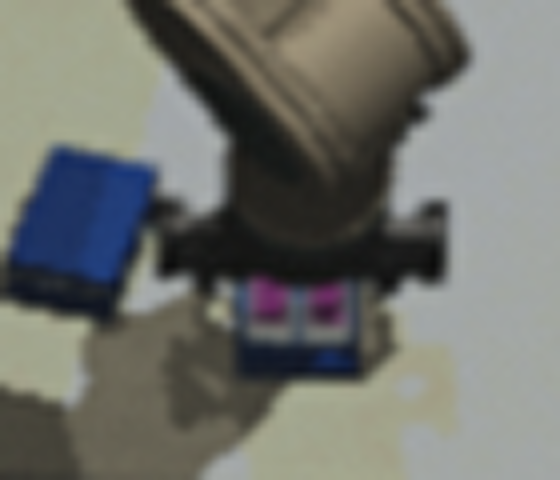

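```bash
python3 -m crank '[[[0,0,0.1,0,0,0],[0,0,0,0,0,0]]]'
python3 -m crank '[[[0,0,0,0,0,0],[0,0,0,0,0,0],[0,0,0,0,0,0],[0,0,0,0,0,0],[0,0,0,0,0,0],[0,0,0,0,0,0]]]' 1
python3 -c "
from h import *
grasp('blue',(452,140),5.4)"
python3 -m crank '[[[0,0,-0.3,0,0,0],[-0.3,0,-0.8,0,0,0],[-0.3,0,-0.9,0,0,0],[-0.3,0,-0.9,0,0,0],[-0.3,0,-0.8,0,0,0],[0,0,0,0,0,0]]]'
python3 -c "
from h import *
print(ctrl.read_state()['qpos'].round(3))
place('blue',128,zs=110)"
```

```text
clock: 19.02
eef_pos: [454.4, 139.9, 3.5]
tool_rot: [-3.138, 0.443, 0.091]
force: [-0.7, -0.5, -0.1]
width: 74.9
clock: 19.52
eef_pos: [455.8, 140.3, 4.9]
tool_rot: [-3.138, 0.44, 0.091]
force: [-0.5, -0.6, -1.2]
width: 57.5
clock: 20.02
eef_pos: [470.3, 141.3, 125.6]
tool_rot: [-3.137, 0.446, 0.092]
force: [0.9, -0.2, -0.5]
width: 57.4
[ 0.2    0.946 -0.89   1.648  0.495  1.287 -2.319]
N 7 row [0.83, 0.15, -0.06, 0.01, 0.92, 0.03] | pos [470.3 141.3 125.6] rpy [-179.8   25.5    5.3] F [ 0.9 -0.2 -0.5] w 57.4 t 20.0167
```

```bash
python3 -m crank '[[[0.83,0.15,-0.06,0.01,0.92,0.03],[0.83,0.15,-0.06,0.01,0.92,0.03],[0.83,0.15,-0.06,0.01,0.92,0.03],[0.83,0.15,-0.06,0.01,0.92,0.03],[0.83,0.15,-0.06,0.01,0.92,0.03],[0.83,0.15,-0.06,0.01,0.92,0.03],[0.8,0.15,-0.06,0.01,0.92,0.03],[0,0,0,0,0,0]]]'
python3 -c "
from h import *
print(ctrl.read_state()['qpos'].round(3))
place('blue',128,zs=70)"
```

```text
clock: 20.68
eef_pos: [648.9, 123.7, 114.5]
tool_rot: [-3.129, -0.256, 0.067]
force: [-0.5, -0.2, -0.6]
width: 57.5
[ 0.18   0.784 -0.694  1.839  1.009  0.617 -2.633]
N 2 row [-0.29, 0.01, 0.67, -0.04, -0.12, 0.01] | pos [648.9 123.7 114.5] rpy [-179.3  -14.7    3.8] F [-0.5 -0.2 -0.6] w 57.5 t 20.6833
```

```bash
python3 -m crank '[[[-0.29,0,0.67,-0.04,-0.12,0.01],[-0.25,0,0.67,-0.04,-0.12,0.01],[0,0,0,0,0,0],[0,0,0,0,0,0]]]'
python3 -c "
from h import *
print(ctrl.read_state()['qpos'].round(3))
place('blue',128,zs=45)"
```

```text
clock: 21.02
eef_pos: [640.7, 123.2, 70.6]
tool_rot: [-3.14, -0.223, 0.065]
force: [0.2, -0.8, -1.2]
width: 57.4
[ 0.14   0.842 -0.641  1.849  1.062  0.588 -2.691]
N 1 row [-0.13, 0.01, 0.8, 0.04, 0.09, 0.0] | pos [640.7 123.2  70.6] rpy [-179.9  -12.8    3.7] F [ 0.2 -0.8 -1.2] w 57.4 t 21.0167
```

```bash
python3 -m crank '[[[-0.08,0,0.4,0.02,0.09,0],[-0.08,0,0.35,0,0,0],[0,0,0,0,0,0],[0,0,0,0,0,0]]]'
python3 -m crank '[[[-0.05,0,0.15,0,0,0],[0,0,0.1,0,0,0],[0,0,0,0,0,0]]]'
python3 -c "
from h import *
print(ctrl.read_state()['qpos'].round(3))
place('blue',128,zs=43)"
```

```text
clock: 21.35
eef_pos: [641.3, 124.6, 48.3]
tool_rot: [-3.137, -0.23, 0.065]
force: [0.3, -0.1, -0.9]
width: 57.4
clock: 21.6
eef_pos: [642.0, 125.0, 42.8]
tool_rot: [-3.137, -0.232, 0.064]
force: [-0.5, -0.4, -0.8]
width: 57.2
[ 0.106  0.875 -0.585  1.863  1.139  0.527 -2.77 ]
N 1 row [0.02, 0.07, -0.06, 0.02, 0.0, -0.0] | pos [642.  125.   42.8] rpy [-179.8  -13.3    3.7] F [-0.5 -0.4 -0.8] w 57.2 t 21.6
```

```bash
python3 -m crank '[[[0,0,0.1,0,0,0],[0,0,0,0,0,0]]]'; python3 -m crank '[[[0,0,0,0,0,0],[0,0,0,0,0,0],[0,0,0,0,0,0],[0,0,0,0,0,0]]]' -0.75
python3 -m crank '[[[0,0,-0.3,0,0,0],[0,0,-0.8,0,0,0],[0,0,-1,0,0,0],[0,0,-1,0,-0.5,0],[0,0,-0.8,0,-0.9,0],[0,0,-0.5,0,-0.9,0],[-1,0,0,0,-0.3,0],[-1,0,0,0,0,0],[-1,0,0,0,0,0],[-1,0,0,0,0,0],[-0.5,0,0,0,0,0]]]'
python3 - <<'E'
from h import *
s=ctrl.read_state();print(s['qpos'].round(3))
p=shot('top');W=cloud(p).reshape(-1,3);save(p,'st.png',(200,140,360,215),5)
d=(W-SO)@Ro.from_euler('z',SY).as_matrix()
for y in(-130,0,128):
    A=d[(abs(d[:,1]-y)<24)&(d[:,2]>25)&(abs(d[:,0]-8)<28)&(d[:,2]<110)]
    if len(A)<20: print(y,len(A));continue
    k=np.polyfit(A[:,0],A[:,2],1);print(y,len(A),np.degrees(np.arctan(k[0])).round(1),"z at x=2:",np.polyval(k,2).round(1))
E
```

```text
clock: 21.77
eef_pos: [642.4, 125.2, 43.4]
tool_rot: [-3.139, -0.234, 0.065]
force: [-0.4, 1.3, -0.5]
width: 57.1
clock: 22.1
eef_pos: [644.1, 125.8, 45.2]
tool_rot: [-3.139, -0.238, 0.065]
force: [-0.6, -0.6, -1.2]
width: 74.5
clock: 23.02
eef_pos: [479.8, 117.1, 190.9]
tool_rot: [-3.127, 0.045, 0.064]
force: [0.3, -1.4, 0.1]
width: 74.4
[ 0.325  0.64  -0.932  1.936  0.601  0.921 -2.416]
-130 267 38.6 z at x=2: 45.4
0 265 39.9 z at x=2: 44.9
128 245 40.0 z at x=2: 45.9
```

View pics/st.png

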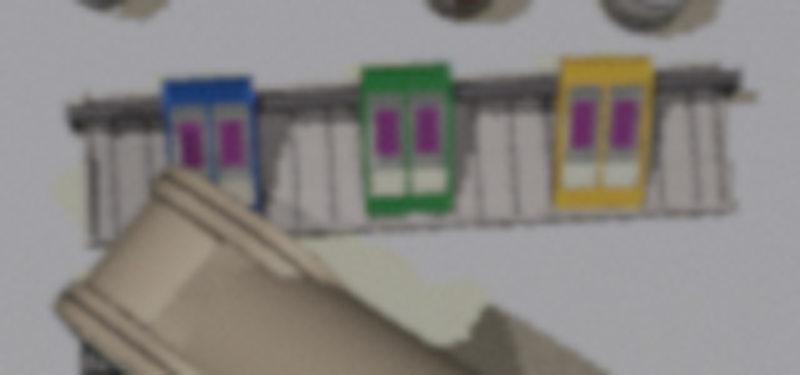

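```bash
python3 -m crank '[[[0,0,-0.7,0,0,0],[0,0,-0.7,0,0,0],[0,0,0,0,0,0]]]' -0.5
python3 -c "
from h import *
plan([440,-335,225],[np.pi,0,np.radians(73)])"
```

```text
clock: 23.32
eef_pos: [477.1, 115.6, 235.1]
tool_rot: [-3.13, 0.049, 0.069]
force: [0.2, -0.1, -0.4]
width: 64.1
N 14 row [-0.75, 0.87, 0.03, -0.03, 0.02, -0.82] | pos [477.1 115.6 235.1] rpy [-179.3    2.8    4. ] F [ 0.2 -0.1 -0.4] w 64.1 t 23.3167
```

```bash
python3 -m crank '[[[-0.1,1,0,0,0,0],[-0.1,1,0,0,0,0],[-0.1,1,0,0,0,0],[-0.1,1,0,0,0,0],[-0.1,1,0,0,0,0],[-0.1,1,0,0,0,0],[-0.1,1,0,0,0,0],[-0.1,1,0,0,0,0],[0,0,0,0,0,0]]]'
python3 -c "
from h import *
print(ctrl.read_state()['qpos'].round(3))
plan([420,-340,225],[np.pi,0,np.radians(73)],12)"
```

```text
clock: 24.07
eef_pos: [473.1, -133.0, 233.5]
tool_rot: [-3.126, 0.042, 0.078]
force: [-0.4, -1.1, 0.7]
width: 64.3
[ 0.877  0.598 -1.012  1.89   0.572  1.032 -1.881]
N 12 row [-0.48, 0.4, 0.03, -0.03, 0.02, -0.95] | pos [ 473.1 -133.   233.5] rpy [-179.1    2.4    4.5] F [-0.4 -1.1  0.7] w 64.3 t 24.0667
```

```bash
python3 -m crank '[[[-0.48,0.4,0.03,-0.03,0.02,-0.95],[-0.48,0.4,0.03,-0.03,0.02,-0.95],[-0.48,0.4,0.03,-0.03,0.02,-0.95],[-0.48,0.4,0.03,-0.03,0.02,-0.95],[-0.48,0.4,0.03,-0.03,0.02,-0.95],[-0.48,0.4,0.03,-0.03,0.02,-0.95],[-0.48,0.4,0.03,-0.03,0.02,-0.95],[-0.48,0.4,0.03,-0.03,0.02,-0.95],[-0.48,0.4,0.03,-0.03,0.02,-0.95],[-0.48,0.4,0.03,-0.03,0.02,-0.95],[-0.48,0.4,0.03,-0.03,0.02,-0.95],[-0.48,0.4,0.03,-0.03,0.02,-0.95]]]'
python3 -c "
from h import *
print(ctrl.read_state()['qpos'].round(3))
plan([406.3,-343.8,170],[np.pi,0,np.radians(73)])"
```

```text
clock: 25.07
eef_pos: [421.9, -346.2, 221.3]
tool_rot: [-3.139, -0.003, 1.328]
force: [0.5, 0.3, -0.3]
width: 63.7
[ 1.339  0.777 -1.213  1.8    0.794  1.159 -0.38 ]
N 2 row [-0.03, -0.26, 0.86, -0.01, -0.02, 0.26] | pos [ 421.9 -346.2  221.3] rpy [-179.9   -0.2   76.1] F [ 0.5  0.3 -0.3] w 63.7 t 25.0667
```

```bash
python3 -m crank '[[[-0.03,-0.26,0.86,0,0,0.26],[-0.03,-0.26,0.7,0,0,0.26],[0,0,0,0,0,0],[0,0,0,0,0,0]]]'
python3 -c "
from h import *
print(ctrl.read_state()['qpos'].round(3))
plan([406.3,-343.8,123],[np.pi,0,np.radians(73)])"
```

```text
clock: 25.4
eef_pos: [407.9, -349.2, 171.9]
tool_rot: [3.141, -0.005, 1.269]
force: [0.8, -0.3, 0.2]
width: 63.8
[ 1.337  0.816 -1.152  1.876  0.863  1.057 -0.479]
N 2 row [0.07, -0.05, 0.81, 0.0, -0.03, -0.02] | pos [ 407.9 -349.2  171.9] rpy [179.9  -0.3  72.7] F [ 0.8 -0.3  0.2] w 63.8 t 25.4
```

```bash
python3 -m crank '[[[0.09,-0.05,0.81,0,-0.03,0],[0.09,-0.05,0.75,0,-0.03,0],[0,0,0,0,0,0],[0,0,0,0,0,0]]]'
python3 -c "
from h import *
print(ctrl.read_state()['qpos'].round(3))
plan([406.3,-343.8,123],[np.pi,0,np.radians(73)])"
```

```text
clock: 25.73
eef_pos: [411.3, -343.4, 128.2]
tool_rot: [3.134, 0.002, 1.272]
force: [-0.5, 0.0, -0.1]
width: 63.8
[ 1.293  0.862 -1.093  1.924  0.949  0.979 -0.559]
N 1 row [-0.06, -0.16, 0.17, 0.08, 0.02, -0.02] | pos [ 411.3 -343.4  128.2] rpy [1.795e+02 1.000e-01 7.290e+01] F [-0.5  0.  -0.1] w 63.8 t 25.7333
```

```bash
python3 -m crank '[[[-0.06,-0.17,0.15,0.08,0.02,0],[0,0,0,0,0,0],[0,0,0,0,0,0]]]'
python3 -m crank '[[[0,0,0,0,0,0],[0,0,0,0,0,0],[0,0,0,0,0,0],[0,0,0,0,0,0],[0,0,0,0,0,0],[0,0,0,0,0,0],[0,0,0,0,0,0],[0,0,0,0,0,0],[0,0,0,0,0,0]]]' 1
python3 -c "
from h import *
plan([406.3,-343.8,123],[np.pi,0,np.radians(73)])"
```

```text
clock: 25.98
eef_pos: [408.3, -344.2, 127.2]
tool_rot: [3.138, 0.001, 1.273]
force: [0.0, 0.3, -0.3]
width: 64.0
clock: 26.73
eef_pos: [409.2, -345.5, 130.0]
tool_rot: [3.134, 0.003, 1.272]
force: [0.3, 0.2, 0.2]
width: 8.7
N 1 row [0.03, -0.11, 0.23, 0.07, 0.03, -0.02] | pos [ 409.2 -345.5  130. ] rpy [179.6   0.2  72.9] F [0.3 0.2 0.2] w 8.7 t 26.7333
```

```bash
python3 -m crank '[[[0,0,0,0,0,0],[0,0,0.28,0.06,0,0],[0,0,0,0,0,0],[0,0,0,0,0,0]]]' 0.3
python3 -m crank '[[[0,0,0.05,0,0,0],[0,0,0,0,0,0],[0,0,0,0,0,0],[0,0,0,0,0,0],[0,0,0,0,0,0],[0,0,0,0,0,0]]]' 1
python3 -c "
from h import *
s=ctrl.read_state();print(s['qpos'].round(3))
plan([406.3,-343.8,123],[np.pi,0,np.radians(73)])"
```

```text
clock: 27.07
eef_pos: [409.3, -345.6, 120.5]
tool_rot: [3.141, 0.003, 1.272]
force: [-0.6, -0.1, -0.6]
width: 30.2
clock: 27.57
eef_pos: [409.6, -345.5, 118.5]
tool_rot: [3.141, 0.002, 1.272]
force: [-0.1, -0.1, -2.0]
width: 9.1
[ 1.287  0.876 -1.08   1.925  0.962  0.975 -0.563]
N 1 row [0.02, -0.12, -0.15, 0.0, 0.02, -0.02] | pos [ 409.6 -345.5  118.5] rpy [1.80e+02 1.00e-01 7.29e+01] F [-0.1 -0.1 -2. ] w 9.1 t 27.5667
```

```bash
python3 -m crank '[[[0,0,-0.3,0,0,0],[0,0,-0.6,0,0,0],[0,0,-0.8,0,0,0],[0,0,-0.8,0,0,0],[0,0,-0.8,0,0,0],[0,0,-0.4,0,0,0],[0,0,0,0,0,0]]]'
python3 -c "
from h import *
s=ctrl.read_state();print(s['qpos'].round(3))
plan([484,-398,224],[np.pi,0,np.radians(84.8)],6)"
```

```text
clock: 28.15
eef_pos: [407.5, -343.3, 235.0]
tool_rot: [-3.136, -0.001, 1.275]
force: [0.3, 0.5, -2.5]
width: 8.8
[ 1.355  0.721 -1.187  1.816  0.738  1.14  -0.386]
N 6 row [-0.21, 0.48, 0.06, -0.01, -0.0, -0.33] | pos [ 407.5 -343.3  235. ] rpy [-179.7   -0.    73. ] F [ 0.3  0.5 -2.5] w 8.8 t 28.15
```

```bash
python3 -m crank '[[[-0.21,0.48,0.06,0,0,-0.33],[-0.21,0.48,0.06,0,0,-0.33],[-0.21,0.48,0.06,0,0,-0.33],[-0.21,0.48,0.06,0,0,-0.33],[-0.21,0.48,0.06,0,0,-0.33],[-0.21,0.48,0,0,0,-0.33],[0,0,0,0,0,0],[0,0,0,0,0,0]]]'
python3 -c "
from h import *
s=ctrl.read_state();print(s['qpos'].round(3))
plan([484,-398,224],[np.pi,0,np.radians(84.8)])
p=shot('top');W=cloud(p).reshape(-1,3)
q=shot('scene');save(q,'bk.png',(90,130,190,220),7)"
```

```text
clock: 28.82
eef_pos: [482.4, -399.1, 221.3]
tool_rot: [-3.127, -0.001, 1.493]
force: [-1.0, 0.3, -1.8]
width: 9.0
[ 1.243  0.868 -1.162  1.567  0.821  1.279 -0.13 ]
N 1 row [0.04, 0.05, -0.09, -0.14, -0.01, 0.12] | pos [ 482.4 -399.1  221.3] rpy [-1.792e+02 -1.000e-01  8.550e+01] F [-1.   0.3 -1.8] w 9.0 t 28.8167
```

View pics/bk.png

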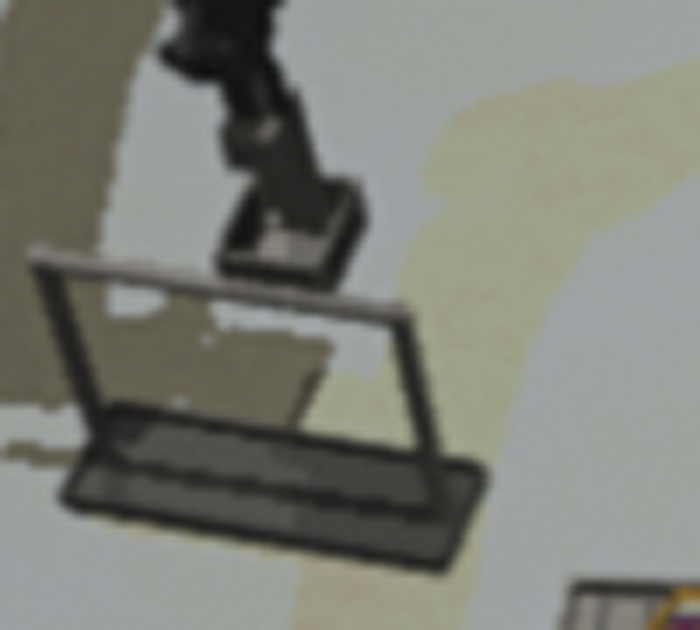

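```bash
python3 -m crank '[[[0.02,0.5,-0.03,-0.14,0,0.12],[0,0.7,0,0,0,0],[0,0.7,0,0,0,0],[0,0,0,0,0,0]]]'
python3 -c "
from h import *
plan([561.5,-405,222],[np.pi,0,np.radians(84.8)])"
```

```text
clock: 29.25
eef_pos: [538.6, -403.7, 222.4]
tool_rot: [-3.141, 0.001, 1.476]
force: [0.5, 0.1, -1.8]
width: 9.4
N 1 row [0.03, 0.76, 0.01, -0.0, 0.01, -0.04] | pos [ 538.6 -403.7  222.4] rpy [-180.     0.    84.6] F [ 0.5  0.1 -1.8] w 9.4 t 29.25
```

```bash
python3 -m crank '[[[0.03,0.4,0.01,0,0,0],[0,0.36,0,0,0,0],[0,0,0,0,0,0],[0,0,0,0,0,0]]]'
python3 -c "
from h import *
plan([561.5,-405,190],[np.pi,0,np.radians(84.8)])"
```

```text
clock: 29.58
eef_pos: [562.3, -403.4, 222.5]
tool_rot: [-3.141, 0.001, 1.476]
force: [-0.5, 0.8, -2.5]
width: 8.9
N 1 row [-0.05, -0.02, 1.08, -0.0, 0.01, -0.04] | pos [ 562.3 -403.4  222.5] rpy [-1.80e+02  1.00e-01  8.46e+01] F [-0.5  0.8 -2.5] w 8.9 t 29.5833
```

```bash
python3 -m crank '[[[0,0,0.5,0,0,0],[0,0,0.4,0,0,0],[0,0,0,0,0,0]]]'; python3 -m crank '[[[0,0,0.25,0,0,0],[0,0,0.1,0,0,0],[0,0,0,0,0,0]]]'; python3 -m crank '[[[0,0,0.1,0,0,0],[0,0,0,0,0,0]]]'
python3 -c "
from h import *
q=shot('scene');save(q,'bk2.png',(90,120,190,210),7)"
```

```text
clock: 29.83
eef_pos: [560.4, -403.5, 193.6]
tool_rot: [-3.141, 0.003, 1.475]
force: [-0.3, -0.5, -2.3]
width: 9.4
clock: 30.08
eef_pos: [557.9, -404.1, 180.0]
tool_rot: [-3.137, 0.002, 1.474]
force: [0.2, 0.9, -2.1]
width: 9.1
clock: 30.25
eef_pos: [558.2, -404.3, 178.9]
tool_rot: [-3.139, 0.002, 1.473]
force: [-0.5, 0.4, -1.6]
width: 9.1
```

View pics/bk2.png

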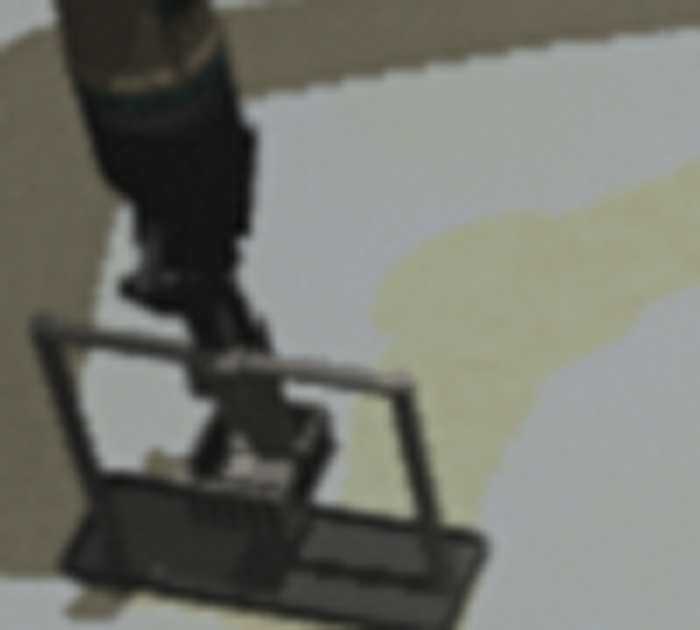

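```bash
python3 -m crank '[[[0,0.05,0.1,0,0,0],[0,0,0,0,0,0]]]'; python3 -m crank '[[[0,0.05,0.12,0,0,0],[0,0,0,0,0,0]]]'; python3 -m crank '[[[0,0.0,0.12,0,0,0],[0,0,0,0,0,0]]]'
```

```text
clock: 30.47
eef_pos: [558.9, -404.6, 179.1]
tool_rot: [-3.137, 0.004, 1.472]
force: [-0.5, 0.5, -1.3]
width: 9.4
clock: 30.63
eef_pos: [560.2, -405.0, 179.0]
tool_rot: [-3.138, 0.006, 1.472]
force: [-0.2, -1.0, -2.1]
width: 8.8
clock: 30.8
eef_pos: [561.3, -405.3, 178.9]
tool_rot: [-3.141, 0.008, 1.471]
force: [0.6, -0.2, -1.7]
width: 8.8
```

```bash
python3 -m crank '[[[0,0,0.2,0,0,0],[0,0,0.1,0,0,0]]]'; python3 -m crank '[[[0,0,0,0,0,0]]]'
```

```text
clock: 30.97
eef_pos: [562.0, -405.5, 178.3]
tool_rot: [3.14, 0.012, 1.469]
force: [-6.7, 2.4, 11.1]
width: 9.0
clock: 31.05
eef_pos: [562.1, -405.5, 179.0]
tool_rot: [3.139, 0.013, 1.469]
force: [-0.1, 0.2, -2.3]
width: 9.2
```

```bash
python3 -m crank '[[[0,0,0,0,0,0],[0,0,0,0,0,0],[0,0,0,0,0,0],[0,0,0,0,0,0],[0,0,0,0,0,0]]]' 0.2
python3 -m crank '[[[0,0,-0.3,0,0,0],[0,0,-0.6,0,0,0],[0,0,-0.8,0,0,0],[0,-0.3,-0.8,0,0,0],[0,-1,-0.3,0,0,0],[0,-1,0,0,0,0],[0,-0.5,0,0,0,0],[0,0,0,0,0,0]]]'
python3 - <<'E'
from h import *
s=ctrl.read_state();print(s['qpos'].round(3))
p=shot('top');W=cloud(p).reshape(-1,3)
c=np.array([560.7,-405]);a=np.radians(-5.2);d=W[:,:2]-c;x=d@[np.cos(a),np.sin(a)];y=d@[-np.sin(a),np.cos(a)]
for z0,z1 in((85,115),(150,166),(166,200),(188,220)):
    m=(abs(x)<50)&(abs(y)<30)&(W[:,2]>z0)&(W[:,2]<z1);print(z0,m.sum(),x[m].mean().round(1),y[m].mean().round(1),np.histogram(x[m],np.arange(-45,46,10))[0],W[m,2].max())
q=shot('scene');print(ctrl.search_frame('basket',q)[:1]);save(q,'bk3.png',(90,130,190,220),7)
plan([440,300,235],[np.pi,0,np.radians(0)])
E
```

```text
clock: 31.47
eef_pos: [563.1, -405.5, 176.5]
tool_rot: [3.138, 0.012, 1.469]
force: [0.9, -0.7, 0.5]
width: 34.1
clock: 32.13
eef_pos: [478.5, -393.2, 264.7]
tool_rot: [3.138, 0.008, 1.473]
force: [0.1, -0.4, 0.0]
width: 33.9
[ 1.258  0.796 -1.171  1.555  0.761  1.298 -0.115]
85 86 -1.6 2.5 [ 0 26 21  4  3  0  2 10 20] 111.17016362962403
150 14 -3.6 11.1 [0 0 7 0 1 2 4 0 0] 165.67828185767442
166 136 -2.4 3.9 [ 0  0 27 43 21 26 19  0  0] 199.8468279262464
188 58 -3.1 3.5 [ 0  0  0 20 38  0  0  0  0] 216.10000630210826
[{'extent': [227.8, 229.3, 125.3, 27.5], 'conf': 0.62}]
N 22 row [0.75, -0.87, 0.04, 0.0, 0.0, 0.64] | pos [ 481.8 -392.9  264.2] rpy [179.6   0.4  84.5] F [ 0.1 -0.5  0.2] w 34.1 t 32.2833
```

View pics/bk3.png

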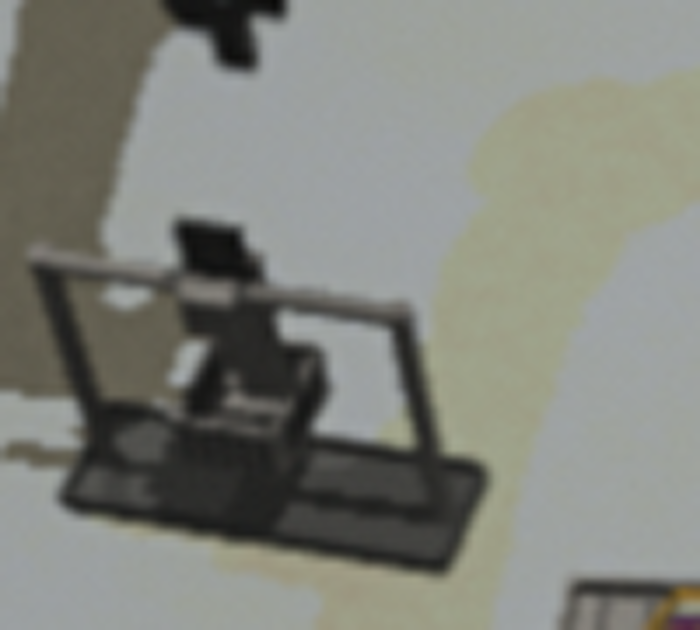

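```bash
python3 -m crank '[[[0,0,0,0,0,0.94],[0,0,0,0,0,0.94],[0,0,0,0,0,0.94],[0,0,0,0,0,0.94],[0,0,0,0,0,0.94],[0,0,0,0,0,0.94],[0,0,0,0,0,0.94],[0,0,0,0,0,0.94],[0,0,0,0,0,0.94],[0,0,0,0,0,0.94],[0,0,0,0,0,0.94],[0,0,0,0,0,0.94]]]' 0.06
python3 -c "
from h import *
s=ctrl.read_state();print(s['qpos'].round(3))
plan([484,0,245],[np.pi,0,np.radians(16.5)])"
```

```text
clock: 33.28
eef_pos: [500.5, -386.9, 260.4]
tool_rot: [-3.141, -0.019, 0.251]
force: [-0.0, -0.8, -0.9]
width: 39.9
[ 1.111  0.699 -0.872  1.529  0.554  1.162 -1.181]
N 12 row [0.24, -1.05, 0.05, -0.0, -0.01, -0.03] | pos [ 500.5 -386.9  260.4] rpy [-180.    -1.1   14.4] F [-0.  -0.8 -0.9] w 39.9 t 33.2833
```

```bash
python3 -m crank '[[[0.24,-1,0.03,0,0,-0.03],[0.24,-1,0.03,0,0,-0.03],[0.24,-1,0.03,0,0,-0.03],[0.24,-1,0.03,0,0,-0.03],[0.24,-1,0.03,0,0,-0.03],[0.24,-1,0.03,0,0,-0.03],[0.24,-1,0.03,0,0,-0.03],[0.24,-1,0.03,0,0,-0.03],[0.24,-1,0.03,0,0,-0.03],[0.24,-1,0.03,0,0,-0.03],[0.24,-1,0.03,0,0,-0.03],[0.24,-1,0.03,0,0,-0.03]]]'
python3 -c "
from h import *
s=ctrl.read_state();print(s['qpos'].round(3))
plan([484,413,220],[np.pi,0,np.radians(16.5)])"
```

```text
clock: 34.28
eef_pos: [506.0, 0.7, 249.0]
tool_rot: [-3.137, -0.033, 0.287]
force: [-0.3, -0.2, 0.8]
width: 40.1
[ 0.571  0.517 -0.912  1.901  0.501  0.933 -1.857]
N 13 row [0.24, -1.03, 0.08, -0.0, -0.02, -0.0] | pos [506.    0.7 249. ] rpy [-179.7   -1.9   16.5] F [-0.3 -0.2  0.8] w 40.1 t 34.2833
```

```bash
python3 -m crank '[[[0.24,-1,0.06,0,-0.02,0],[0.24,-1,0.06,0,-0.02,0],[0.24,-1,0.06,0,-0.02,0],[0.24,-1,0.06,0,-0.02,0],[0.24,-1,0.06,0,-0.02,0],[0.24,-1,0.06,0,-0.02,0],[0.24,-1,0.06,0,-0.02,0],[0.24,-1,0.06,0,-0.02,0],[0.24,-1,0.06,0,-0.02,0],[0.24,-1,0.06,0,-0.02,0],[0.24,-1,0.06,0,-0.02,0],[0.24,-1,0.06,0,-0.02,0]]]'
python3 -c "
from h import *
s=ctrl.read_state();print(s['qpos'].round(3))
p=shot('top');W=cloud(p)[190:228,135:168].reshape(-1,3);w=W[(W[:,2]>100)&(W[:,2]<130)&(abs(W[:,0]-488)<25)&(abs(W[:,1]-412)<25)];print(len(w),w.mean(0) if len(w) else 0)
plan([484,413,150],[np.pi,0,np.radians(16.5)])"
```

```text
clock: 35.28
eef_pos: [485.1, 409.7, 231.5]
tool_rot: [-3.124, -0.014, 0.309]
force: [0.1, -0.5, -0.9]
width: 40.3
[-0.28   0.711 -0.809  1.567  0.557  1.085 -2.485]
0 0
N 3 row [-0.0, 0.08, 0.91, -0.09, -0.05, 0.09] | pos [481.9 418.5 231.9] rpy [-178.5   -0.9   18.1] F [0.1 6.8 2.1] w 40.2 t 35.3333
```

```bash
python3 -m crank '[[[0,0.08,0.9,-0.09,-0.05,0.09],[0,0.08,0.9,-0.09,-0.05,0.09],[0,0.05,0.6,-0.09,-0.05,0.09],[0,0,0,0,0,0],[0,0,0,0,0,0]]]'
python3 -c "
from h import *
plan([484,413,68],[np.pi,0,np.radians(16.5)])"
```

```text
clock: 35.75
eef_pos: [479.9, 428.5, 156.6]
tool_rot: [-3.134, 0.001, 0.301]
force: [0.3, 0.6, 0.4]
width: 40.2
N 3 row [-0.01, 0.18, 0.98, -0.02, 0.0, 0.04] | pos [479.9 428.5 156.6] rpy [-179.6    0.    17.3] F [0.3 0.6 0.4] w 40.2 t 35.75
```

```bash
python3 -m crank '[[[0,0.5,0,-0.02,0,0.1],[0,0,0,0,0,0],[0,0,0,0,0,0]]]'
python3 -c "
from h import *
plan([484,413,140],[np.pi,0,np.radians(16.5)])"
```

```text
clock: 36.0
eef_pos: [485.6, 413.4, 158.3]
tool_rot: [-3.135, -0.001, 0.289]
force: [-0.5, 0.6, 0.6]
width: 40.0
N 1 row [-0.06, 0.0, 0.61, -0.06, -0.01, 0.01] | pos [485.6 413.4 158.3] rpy [-1.796e+02 -1.000e-01  1.660e+01] F [-0.5  0.6  0.6] w 40.0 t 36.0
```

```bash
python3 -m crank '[[[-0.05,0,0.6,-0.03,0,0],[0,0,0.4,0,0,0],[0,0,0,0,0,0]]]'
python3 -c "
from h import *
plan([484,413,75],[np.pi,0,np.radians(16.5)])"
```

```text
clock: 36.25
eef_pos: [488.1, 412.2, 131.6]
tool_rot: [-3.137, -0.009, 0.284]
force: [-0.6, -0.8, -1.4]
width: 40.2
N 2 row [-0.07, -0.03, 0.94, -0.02, -0.04, -0.02] | pos [488.1 412.2 131.6] rpy [-179.7   -0.5   16.3] F [-0.6 -0.8 -1.4] w 40.2 t 36.25
```

```bash
python3 -m crank '[[[-0.08,0,0.5,0,-0.04,0]]]'; python3 -m crank '[[[-0.08,-0.03,0.5,0,0,0],[-0.04,0,0.5,0,0,0],[0,0,0.3,0,0,0],[0,0,0,0,0,0],[0,0,0,0,0,0]]]'
python3 - <<'E'
from h import *
p=shot('top')
def ptr(p):
    h=cv2.cvtColor(p["color"],cv2.COLOR_RGB2HSV);c=proj(p,[613.3,404.3,70])[0]
    m=((h[...,0]<8)|(h[...,0]>172))&(h[...,1]>110)&(h[...,2]>60)
    v,u=np.nonzero(m);k=np.hypot(u-c[0],v-c[1])<24;w=at_z(p,np.c_[u,v][k],70)[:,:2]-[613.3,404.3]
    r=np.hypot(*w.T);return len(w),np.degrees(np.arctan2(*w[r>8].mean(0)[::-1])).round(1),r.max().round()
print("start",ptr(np.load("top0.npy",allow_pickle=True).item()),"now",ptr(p))
print(ctrl.read_state()['qpos'].round(3))
plan([484,413,75],[np.pi,0,np.radians(16.5)])
E
```

```text
clock: 36.33
eef_pos: [487.7, 413.2, 119.3]
tool_rot: [-3.134, -0.01, 0.284]
force: [0.6, 0.5, 0.1]
width: 40.2
clock: 36.75
eef_pos: [484.0, 412.0, 76.4]
tool_rot: [-3.135, -0.008, 0.282]
force: [-0.8, 0.2, -0.0]
width: 40.0
start (9, np.float64(56.0), np.float64(33.0)) now (6, np.float64(55.9), np.float64(30.0))
[-0.359  0.886 -0.676  1.679  0.715  0.828 -2.643]
N 1 row [0.01, -0.03, 0.05, -0.07, -0.07, -0.06] | pos [484.  412.   76.5] rpy [-179.6   -0.4   16.2] F [-0.4 -0.5 -0.1] w 40.3 t 36.8
```

```bash
python3 -m crank '[[[0,0.6,0,0,0,0],[0,0.8,0,0,0,0],[0,0.8,0,0,0,0],[0,0.5,0,0,0,0],[0,0,0,0,0,0],[0,0,0,0,0,0]]]'
python3 -c "
from h import *
s=ctrl.read_state();print(s['qpos'].round(3))
plan([484+93*.284,412-93*.957,76],[np.pi,0,np.radians(16.5)])"
```

```text
clock: 37.3
eef_pos: [501.4, 345.7, 80.6]
tool_rot: [-3.113, -0.011, 0.292]
force: [-1.1, 2.9, -1.8]
width: 40.5
[-0.223  0.854 -0.696  1.764  0.727  0.773 -2.558]
N 1 row [0.07, 0.81, 0.13, -0.27, -0.1, 0.04] | pos [501.4 345.7  80.6] rpy [-178.4   -0.6   16.7] F [-1.1  2.9 -1.8] w 40.5 t 37.3
```

```bash
python3 -m crank '[[[0.03,0.5,0.1,-0.2,0,0],[0,0.3,0,0,0,0],[0,0.15,0,0,0,0],[0,0,0,0,0,0]]]'
python3 -c "
from h import *
s=ctrl.read_state();print(s['qpos'].round(3))
plan([484+93*.284,412-93*.957,76],[np.pi,0,np.radians(16.5)])"
```

```text
clock: 37.63
eef_pos: [510.0, 327.4, 80.0]
tool_rot: [-3.123, -0.017, 0.298]
force: [-0.8, 2.3, -2.7]
width: 40.2
[-0.198  0.849 -0.689  1.776  0.74   0.768 -2.538]
N 1 row [-0.03, 0.15, 0.13, -0.18, -0.17, 0.09] | pos [510.  327.4  80. ] rpy [-179.    -1.    17.1] F [-0.8  2.3 -2.7] w 40.2 t 37.6333
```

```bash
python3 -m crank '[[[0,0.3,0,-0.1,-0.1,0],[0,0.2,0,0,0,0]]]'
python3 -m crank '[[[0,-0.7,0,0,0,0],[0,-0.8,0,0,0,0],[0,-0.8,0,0,0,0],[0,-0.6,0,0,0,0],[0,-0.1,0,0,0,0],[0,0,0,0,0,0]]]'
python3 - <<'E'
s='''
def ptr(p):
    h=cv2.cvtColor(p["color"],cv2.COLOR_RGB2HSV);c=proj(p,[613.3,404.3,70])[0]
    m=((h[...,0]<8)|(h[...,0]>172))&(h[...,1]>110)&(h[...,2]>60)
    v,u=np.nonzero(m);k=np.hypot(u-c[0],v-c[1])<24;w=at_z(p,np.c_[u,v][k],70)[:,:2]-[613.3,404.3]
    r=np.hypot(*w.T);a=np.degrees(np.arctan2(*w[r>8].mean(0)[::-1])) if (r>8).any() else None
    print("ptr",len(w),a,"count",(a-56)/30%12 if a is not None else None)
'''
open('h.py','a').write(s)
from h import *
p=shot('top');ptr(p)
S=ctrl.read_state();print(S['qpos'].round(3))
plan([484,412,76],[np.pi,0,np.radians(16.5)])
E
```

```text
clock: 37.8
eef_pos: [511.6, 322.7, 81.0]
tool_rot: [-3.119, -0.01, 0.304]
force: [-3.9, 16.1, -9.5]
width: 40.2
clock: 38.3
eef_pos: [484.4, 411.3, 83.3]
tool_rot: [-3.121, -0.009, 0.302]
force: [0.2, -1.3, 0.1]
width: 40.0
ptr 8 82.82602019997394 count 0.8942006733324647
[-0.34   0.878 -0.694  1.684  0.71   0.828 -2.614]
N 1 row [-0.0, -0.03, 0.25, -0.2, -0.08, 0.14] | pos [484.4 411.1  83.4] rpy [-178.8   -0.5   17.3] F [-1.4  0.3  0.5] w 40.6 t 38.35
```

```bash
python3 -m crank '[[[0,0,0.25,-0.2,0,0.1],[0,0.6,0.05,0,0,0],[0,0.8,0.05,0,0,0],[0,0.8,0.05,0,0,0],[0,0.7,0.05,0,0,0],[0,0.5,0,0,0,0],[0,0.3,0,0,0,0],[0,0.2,0,0,0,0]]]'
python3 -c "
from h import *
plan([484+93*.284,412-93*.957,76],[np.pi,0,np.radians(16.5)])"
```

```text
clock: 39.02
eef_pos: [509.6, 323.4, 69.1]
tool_rot: [-3.091, -0.017, 0.301]
force: [-2.6, 11.8, -5.8]
width: 40.1
N 1 row [0.03, 0.01, -0.23, -0.48, -0.16, 0.13] | pos [509.6 323.4  69.1] rpy [-177.1   -1.    17.2] F [-2.6 11.8 -5.8] w 40.1 t 39.0167
```

```bash
python3 -m crank '[[[0,-0.7,0,-0.25,0,0.1],[0,-0.8,0,-0.2,-0.1,0],[0,-0.8,0,0,0,0],[0,-0.6,0,0,0,0],[0,-0.1,0,0,0,0],[0,0,0,0,0,0],[0,0,0,0,0,0]]]'
python3 -c "
from h import *
ptr(shot('top'));plan([484,412,76],[np.pi,0,np.radians(16.5)])"
```

```text
clock: 39.6
eef_pos: [485.3, 405.6, 66.5]
tool_rot: [3.138, -0.001, 0.276]
force: [-1.5, 2.6, 1.7]
width: 40.3
ptr 8 114.2181877044423 count 1.9406062568147433
N 1 row [0.02, -0.22, -0.32, 0.03, -0.01, -0.12] | pos [485.2 405.4  66.5] rpy [ 1.798e+02 -1.000e-01  1.580e+01] F [-1.4  2.4 -0.5] w 40.3 t 39.65
```

```bash
python3 -m crank '[[[0,-0.35,-0.2,0,0,-0.1],[0,-0.1,0,0,0,0],[0,0,0,0,0,0]]]'
python3 -m crank '[[[0,0.7,0,0,0,0],[0,0.8,0,0,0,0],[0,0.8,0,-0.1,0,0],[0,0.8,0,-0.1,0,0],[0,0.5,0,-0.1,0,0],[0,0.4,0,0,0,0],[0,0.2,0,0,0,0]]]'
python3 -c "
from h import *
plan([484+93*.284,412-93*.957,76],[np.pi,0,np.radians(16.5)])"
```

```text
clock: 39.9
eef_pos: [483.5, 414.0, 72.2]
tool_rot: [3.133, 0.0, 0.282]
force: [0.9, 0.7, -0.8]
width: 40.2
clock: 40.48
eef_pos: [508.1, 321.9, 75.5]
tool_rot: [-3.125, -0.007, 0.301]
force: [-0.9, 4.9, -4.8]
width: 40.3
N 1 row [0.08, -0.01, -0.02, -0.16, -0.07, 0.12] | pos [508.1 321.9  75.5] rpy [-179.1   -0.4   17.2] F [-0.9  4.9 -4.8] w 40.3 t 40.4833
```

```bash
python3 -m crank '[[[0.05,-0.7,0,-0.1,0,0.1],[0,-0.8,0,0,0,0],[0,-0.8,0,0,0,0],[0,-0.7,0,0,0,0],[0,-0.2,0,0,0,0],[0,0,0,0,0,0],[0,0,0,0,0,0]]]'
python3 -c "
from h import *
ptr(shot('top'));plan([484,413,76],[np.pi,0,np.radians(16.5)])"
```

```text
clock: 41.07
eef_pos: [482.3, 413.4, 75.3]
tool_rot: [-3.14, -0.004, 0.284]
force: [0.2, -0.7, 0.5]
width: 40.2
ptr 9 141.75913428376214 count 2.8586378094587377
N 1 row [0.05, 0.01, -0.03, -0.01, -0.04, -0.04] | pos [482.5 412.9  75.2] rpy [-179.9   -0.2   16.3] F [ 0.2 -0.2  0.1] w 40.3 t 41.1167
```

Three counts. Fourth stroke.

```bash
python3 -m crank '[[[0.05,0.7,0,0,0,0],[0,0.8,0,0,0,0],[0,0.8,0,-0.1,0,0],[0,0.8,0,-0.1,0,0],[0,0.5,0,-0.1,0,0],[0,0.4,0,0,0,0],[0,0.2,0,0,0,0]]]'
python3 -m crank '[[[0.05,-0.7,0,-0.1,0,0.1],[0,-0.8,0,0,0,0],[0,-0.8,0,0,0,0],[0,-0.7,0,0,0,0],[0,-0.2,0,0,0,0],[0,0,0,0,0,0],[0,0,0,0,0,0]]]'
python3 -c "
from h import *
ptr(shot('top'));plan([484,413,76],[np.pi,0,np.radians(16.5)])"
```

```text
clock: 41.7
eef_pos: [508.1, 322.5, 77.7]
tool_rot: [-3.103, -0.013, 0.3]
force: [-1.5, 8.2, -4.2]
width: 40.1
clock: 42.28
eef_pos: [485.2, 407.2, 79.2]
tool_rot: [-3.119, -0.009, 0.276]
force: [0.1, -0.1, 0.8]
width: 40.0
ptr 7 172.823291840612 count 3.8941097280204002
N 1 row [0.01, -0.2, 0.11, -0.22, -0.09, -0.12] | pos [485.3 406.9  79.2] rpy [-178.7   -0.5   15.8] F [-2.6  1.5  0.1] w 40.2 t 42.3333
```

```bash
python3 -m crank '[[[0,-0.3,0.1,-0.2,0,-0.1],[0,-0.1,0,0,0,0],[0,0,0,0,0,0]]]'
python3 -m crank '[[[0,0.7,0,0,0,0],[0,0.8,0,0,0,0],[0,0.8,0,-0.1,0,0],[0,0.8,0,-0.1,0,0],[0,0.5,0,-0.1,0,0],[0,0.4,0,0,0,0],[0,0.2,0,0,0,0]]]'
python3 -m crank '[[[0.05,-0.7,0,-0.1,0,0],[0,-0.8,0,0,0,0],[0,-0.8,0,0,0,0],[0,-0.8,0,0,0,0],[0,-0.2,0,0,0,0],[0,0,0,0,0,0],[0,0,0,0,0,0]]]'
python3 -c "
from h import *
ptr(shot('top'));plan([484,413,76],[np.pi,0,np.radians(16.5)])"
```

```text
clock: 42.58
eef_pos: [485.1, 411.7, 75.6]
tool_rot: [3.137, -0.008, 0.279]
force: [0.2, 0.4, 0.1]
width: 39.8
clock: 43.17
eef_pos: [508.1, 322.4, 78.7]
tool_rot: [-3.106, -0.017, 0.296]
force: [-1.1, 6.6, -4.5]
width: 40.0
clock: 43.75
eef_pos: [482.7, 412.3, 80.5]
tool_rot: [-3.118, -0.014, 0.285]
force: [-0.2, -0.7, 0.0]
width: 40.3
ptr 10 -155.62953776019802 count 4.945682074660066
N 1 row [0.04, -0.03, 0.15, -0.22, -0.13, -0.03] | pos [483.  411.6  80.4] rpy [-178.7   -0.8   16.3] F [-1.1 -0.2 -0.6] w 40.2 t 43.8
```

Five. Sixth and last stroke, then withdraw upward.

```bash
python3 -m crank '[[[0,0,0.15,-0.2,-0.1,0],[0,0.7,0,0,0,0],[0,0.8,0,0,0,0],[0,0.8,0,-0.1,0,0],[0,0.8,0,-0.1,0,0],[0,0.5,0,-0.1,0,0],[0,0.4,0,0,0,0],[0,0.2,0,0,0,0]]]'
python3 -m crank '[[[0.05,-0.7,0,-0.1,0,0],[0,-0.8,0,0,0,0],[0,-0.8,0,0,0,0],[0,-0.8,0,0,0,0],[0,-0.2,0,0,0,0],[0,0,0,0,0,0],[0,0,0,0,0,0]]]'
python3 -c "
from h import *
ptr(shot('top'));plan([484,413,76],[np.pi,0,np.radians(16.5)])"
```

```text
clock: 44.47
eef_pos: [506.5, 322.1, 78.3]
tool_rot: [-3.096, -0.012, 0.301]
force: [-0.6, 7.8, -3.9]
width: 40.5
clock: 45.05
eef_pos: [482.5, 408.2, 80.3]
tool_rot: [-3.111, -0.009, 0.286]
force: [-0.2, -1.3, -0.1]
width: 40.5
ptr 9 -126.3962236130748 count 5.920125879564173
N 1 row [0.09, -0.16, 0.14, -0.28, -0.08, -0.02] | pos [482.8 407.4  80.1] rpy [-178.3   -0.5   16.3] F [ 0.  -0.2  0.5] w 40.0 t 45.1
```

```bash
python3 -m crank '[[[0,-0.16,0,-0.2,0,0],[0,0,-0.5,0,0,0],[0,0,-0.8,0,0,0],[0,0,-1,0,0,0],[0,0,-1,0,0,0],[0,0,-1,0,0,0],[0,0,-1,0,0,0],[-0.5,0,-0.5,0,0,0],[-0.5,-0.5,0,0,0,0],[0,-0.8,0,0,0,0],[0,-0.8,0,0,0,0],[0,0,0,0,0,0]]]'
python3 - <<'E'
from h import *
p=shot('top');q=shot('scene');ptr(p);print(ctrl.read_state()['eef_pos'])
W=cloud(p).reshape(-1,3);d=(W-SO)@Ro.from_euler('z',SY).as_matrix()
for y in(-130,0,128):
    A=d[(abs(d[:,1]-y)<24)&(d[:,2]>25)&(abs(d[:,0]-8)<28)&(d[:,2]<110)];k=np.polyfit(A[:,0],A[:,2],1);print(y,len(A),np.degrees(np.arctan(k[0])).round(1),np.polyval(k,2).round(1))
save(p,'f1.png',(100,110,460,300),2.2);save(q,'f2.png',(80,130,400,280),2.475)
a,b=cv2.imread('pics/f1.png'),cv2.imread('pics/f2.png');w=min(a.shape[1],b.shape[1])
o=np.vstack([a[:,:w],b[:,:w]]);s=600/o.shape[0];cv2.imwrite('pics/final.png',cv2.resize(o,None,fx=s,fy=s,interpolation=cv2.INTER_AREA))
# lever + bystanders
V=cloud(p)
def blob(n,u0,v0,u1,v1,z0,z1):
    w=V[v0:v1,u0:u1].reshape(-1,3);w=w[(w[:,2]>z0)&(w[:,2]<z1)]
    print(n,len(w),w.mean(0).round(1) if len(w) else '')
blob("lever",140,195,165,225,80,130);blob("sbox",255,215,285,250,9,70);blob("timer",165,245,195,278,9,70)
E
```

```text
clock: 46.1
eef_pos: [442.2, 447.7, 260.2]
tool_rot: [3.125, -0.004, 0.258]
force: [-0.9, 1.7, 0.2]
width: 40.3
ptr 7 -124.54696566719154 count 5.981767811093615
[444.75922329 443.6365475  259.38406904]
-130 253 37.1 45.6
0 276 39.7 45.0
128 267 38.9 45.6
lever 63 [487.8 412.  111.2]
sbox 417 [438.1  32.2  34.2]
timer 0
```

View pics/final.png

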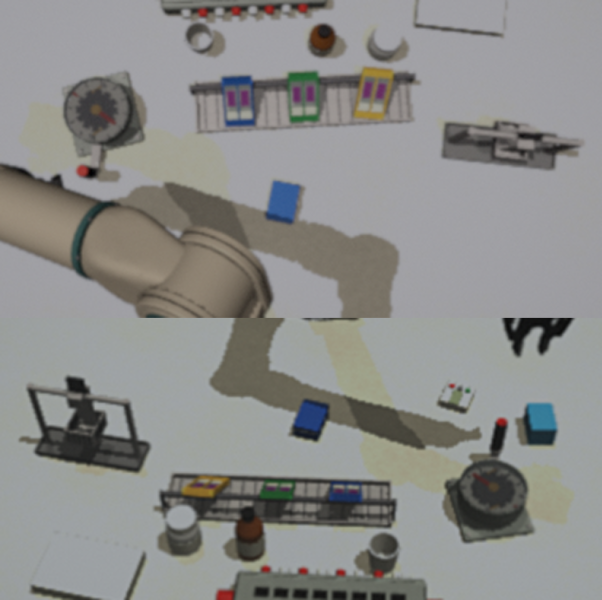

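```bash
python3 - <<'E'
from h import *
def outl(img,off,sc,p,hue,box):
    h=cv2.cvtColor(img,cv2.COLOR_BGR2HSV);m=((h[...,0]>=hue[0])&(h[...,0]<=hue[1])&(h[...,1]>80)).astype(np.uint8)
    k=np.zeros_like(m);k[box[1]:box[3],box[0]:box[2]]=1;m=cv2.morphologyEx(m*k,cv2.MORPH_CLOSE,np.ones((int(5*sc),)*2))
    n,l,s,_=cv2.connectedComponentsWithStats(m);i=1+np.argmax(s[1:,4]);v,u=np.nonzero(l==i)
    uv=np.c_[(u+.5)/sc-.5+off[0],(v+.5)/sc-.5+off[1]]
    # intersect rays with the leaning plane: stand frame z = 45.5+tan38.5*(x-2)
    r=ray(p,uv)@p["R"];C=-p["R"].T@p["t"];Rz=Ro.from_euler('z',SY).as_matrix()
    n_=Rz@[-np.sin(np.radians(38.5)),0,np.cos(np.radians(38.5))];o=SO+Rz@[2,0,45.5]
    P=C+r*(((o-C)@n_)/(r@n_))[:,None];d=(P-o)@Rz;a=np.c_[d[:,0]/np.cos(np.radians(38.5)),d[:,1]]
    (c,(w,hh),an)=cv2.minAreaRect(a.astype(np.float32));an=an if w>hh else an-90
    return np.round(c,1),round(max(w,hh)),round(min(w,hh)),round((an+90)%180-90,1)
p=shot('top');im=p["color"][:,:,::-1].copy();old=cv2.imread('pics/st.png')
for n,hue in(("yellow",(18,38)),("green",(45,85)),("blue",(100,125))):
    for t,i,off,sc in(("then",old,(200,140),5),("now",im,(0,0),1)):
        H,Wd=i.shape[:2];b=[int((x-o)*sc) for x,o in zip((205,145,350,187),off*2)]
        try: print(n,t,outl(i,off,sc,p,hue,[max(0,b[0]),max(0,b[1]),b[2],b[3]]))
        except Exception as e: print(n,t,e)
E
```

```text
yellow then (array([   1.6, -130.1]), 116, 68, -3.0)
yellow now (array([   3.1, -139.3]), 116, 67, -10.2)
green then (array([42.7, -0.6]), 62, 34, -89.0)
green now (array([45.9, -0.1]), 60, 26, -86.2)
blue then (array([  8.9, 131.4]), 99, 64, -2.0)
blue now (array([  2. , 131.9]), 108, 63, -3.0)
```

```bash
cat > yw.py <<'E'
from h import *
def yel():
    p=shot('top');h=cv2.cvtColor(p["color"],cv2.COLOR_RGB2HSV)
    m=((h[...,0]>=18)&(h[...,0]<=38)&(h[...,1]>80)).astype(np.uint8);k=np.zeros_like(m);k[145:187,300:350]=1
    m=cv2.morphologyEx(m*k,cv2.MORPH_CLOSE,np.ones((5,5)));v,u=np.nonzero(m)
    r=ray(p,np.c_[u,v])@p["R"];C=-p["R"].T@p["t"];Rz=Ro.from_euler('z',SY).as_matrix();c,s=np.cos(np.radians(38.5)),np.sin(np.radians(38.5))
    n=Rz@[-s,0,c];o=SO+Rz@[2,0,45.5];d=(C+r*(((o-C)@n)/(r@n))[:,None]-o)@Rz
    a=np.c_[d[:,0]/c,d[:,1]];C2=np.cov(a.T);print("yellow",a.mean(0).round(1),"skew",np.degrees(.5*np.arctan2(2*C2[0,1],C2[0,0]-C2[1,1])).round(1),ctrl.read_state()["clock"])
    ptr(p)
yel()
E
python3 yw.py; python3 -m crank '[[[0,0,0,0,0,0],[0,0,0,0,0,0],[0,0,0,0,0,0],[0,0,0,0,0,0],[0,0,0,0,0,0],[0,0,0,0,0,0],[0,0,0,0,0,0],[0,0,0,0,0,0],[0,0,0,0,0,0],[0,0,0,0,0,0],[0,0,0,0,0,0],[0,0,0,0,0,0]]]'; python3 yw.py;  python3 -m crank '[[[0,0,0,0,0,0],[0,0,0,0,0,0],[0,0,0,0,0,0],[0,0,0,0,0,0],[0,0,0,0,0,0],[0,0,0,0,0,0],[0,0,0,0,0,0],[0,0,0,0,0,0],[0,0,0,0,0,0],[0,0,0,0,0,0],[0,0,0,0,0,0],[0,0,0,0,0,0]]]'; python3 yw.py
```

```text
yellow [   8.3 -140.8] skew -8.9 46.3
ptr 6 -125.12081666209035 count 5.962639444596988
clock: 47.3
eef_pos: [448.8, 437.0, 257.7]
tool_rot: [3.114, -0.002, 0.246]
force: [0.5, 0.4, 0.6]
width: 40.6
yellow [   7.9 -140.8] skew -8.8 47.35
ptr 9 -125.35292071249835 count 5.954902642916721
clock: 48.35
eef_pos: [448.7, 437.1, 257.7]
tool_rot: [3.114, -0.003, 0.246]
force: [0.6, 0.9, 0.4]
width: 40.4
yellow [   8.1 -140.8] skew -9.1 48.4
ptr 8 -123.91144046967541 count 6.002951984344152
```

```bash
python3 -c "
from cell import ctrl
print(ctrl.finish_job(), ctrl.read_state()['clock'])"
```

```text
the job is handed in; nothing more can be done
the job is handed in; nothing more can be done
```

The job is handed in at about 48 s of the 210 s allowed. The three carriers present (yellow, green, blue; orange was absent) lean on the drying stand. The basket hangs on the drip rail, and the lever had six full strokes.

**Last checks**
- **Carriers:** they lean 37–40° from level, about 130 mm apart, with no overlap. Green and blue stand straight.
- **Yellow carrier:** after I placed it, it moved about 1 cm sideways and turned roughly 7° in its own plane; I don't know when or why. It did not move over the last 2 s of checks and still leans on the bar with its foot in the tray, so I left it alone.
- **Carrier height reading:** it came out about 5 mm lower than the nominal geometry for all three. I put that down to the stand position I measured and did not check further.
- **Basket:** pictures after release show the crown over the bar, with the leg on the far side and the gripper clear.
- **Counter:** the pointer read 5.9–6.0 counts after the sixth stroke, and the lever was back at rest.
- **Bystanders:** I measured only the slide box again, and it had not moved. The other bystanders looked in place in the final picture; the timer's depth check returned no points because the arm hid it from the top camera.

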